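# Pack loaded stack-nest trays into a courier carton and close it

### The job

Pack every loaded tray from the bench into the open courier carton as one upright pile: the first tray down on the foam floor between the white foam end caps, each further tray turned half a turn to the one beneath (its blue end over the white end below), so that it rests on that tray's ledges instead of nesting down onto the grid boxes. Lay the cover on the top tray's ledges, then close the carton: fold both short-end flaps down flat first, then both long-side flaps flat over them. Leave the petri dish, the bottle and the tweezers where they are.

Things in the scene. Friction and masses are not known exactly. Their poses are not given: they have to be found in the camera images.
- tray_a: Grey stack-nest tray, 140 mm (x) by 64 mm (y) over the rim, 46 mm high, 0.13 to 0.22 kg, with eight fixed round green grid boxes in black foam (tops 24 mm up). Origin: centre of its underside; x along its length to the blue end, z up. Grip it across y at mid-length by the vertical rims, 64 mm apart outside, 34 to 46 mm high; below them it tapers to 44 mm. May be absent.
- tray_a_blue (a point): Top of the blue +x end's lip, 68.5 mm from the middle, 46 mm up. This end has one wide outside rib (y -8 to 8 mm) with a foot, and ledges for the next tray's feet either side of it, 41 mm up, 54 to 67 mm from the middle. Feet reach 62 mm from the middle.
- tray_a_white (a point): Top of the white -x end's lip, 68.5 mm from the middle, 46 mm up: two narrow ribs with feet (y 12.5 to 20.5 mm either side) and a ledge between. A tray turned half a turn (x axes opposed) straight above another stands on its ledges, 41 mm higher, with 5 mm play each way; the same way round it sinks to about 24 mm higher, onto the grid boxes.
- tray_b: Grey stack-nest tray, 140 mm (x) by 64 mm (y) over the rim, 46 mm high, 0.13 to 0.22 kg, with eight fixed round orange grid boxes in black foam (tops 24 mm up). Origin: centre of its underside; x along its length to the blue end, z up. Grip it across y at mid-length by the vertical rims, 64 mm apart outside, 34 to 46 mm high; below them it tapers to 44 mm. May be absent.
- tray_b_blue (a point): Top of the blue +x end's lip, 68.5 mm from the middle, 46 mm up. This end has one wide outside rib (y -8 to 8 mm) with a foot, and ledges for the next tray's feet either side of it, 41 mm up, 54 to 67 mm from the middle. Feet reach 62 mm from the middle.
- tray_b_white (a point): Top of the white -x end's lip, 68.5 mm from the middle, 46 mm up: two narrow ribs with feet (y 12.5 to 20.5 mm either side) and a ledge between. A tray turned half a turn (x axes opposed) straight above another stands on its ledges, 41 mm higher, with 5 mm play each way; the same way round it sinks to about 24 mm higher, onto the grid boxes.
- tray_c: Grey stack-nest tray, 140 mm (x) by 64 mm (y) over the rim, 46 mm high, 0.13 to 0.22 kg, with eight fixed round yellow grid boxes in black foam (tops 24 mm up). Origin: centre of its underside; x along its length to the blue end, z up. Grip it across y at mid-length by the vertical rims, 64 mm apart outside, 34 to 46 mm high; below them it tapers to 44 mm. May be absent.
- tray_c_blue (a point): Top of the blue +x end's lip, 68.5 mm from the middle, 46 mm up. This end has one wide outside rib (y -8 to 8 mm) with a foot, and ledges for the next tray's feet either side of it, 41 mm up, 54 to 67 mm from the middle. Feet reach 62 mm from the middle.
- tray_c_white (a point): Top of the white -x end's lip, 68.5 mm from the middle, 46 mm up: two narrow ribs with feet (y 12.5 to 20.5 mm either side) and a ledge between. A tray turned half a turn (x axes opposed) straight above another stands on its ledges, 41 mm higher, with 5 mm play each way; the same way round it sinks to about 24 mm higher, onto the grid boxes.
- cover: Flat dark grey tray cover, 126 mm (x) by 46 mm (y), plate 3 mm thick, 0.05 kg, with a red grip bar on top in the middle (50 mm along x, 14 mm wide, from 3 to 19 mm high). Origin: centre of its underside. It lies between the lips and rims of the top tray, on the ledges 41 mm above that tray's underside, either way round, with 4 mm play each way.
- carton: Open-topped brown carton fixed on the bench, 196 mm along its x, 184 mm along its y, walls 4 mm thick, 160 mm high. Origin: centre of its underside. Four cardboard flaps, 92 mm deep, 3 mm thick, are creased along the walls' top edges: short-end ones (at -x and +x, 172 mm wide) at 161.5 mm height, long-side ones (at +y and -y, 196 mm wide) at 165 mm.
- carton_floor (a point): Centre of the white foam pad on the carton's floor, 10 mm above the carton's underside; axes as the carton. White foam end caps rise 115 mm from the pad at both x ends and hold the pile's ends: between them 152 mm along x; their cheeks reach in to 58 mm from the middle and leave 80 mm between them in y. The pile lies along the carton's x, either way round.
- flap_near (a joint): Hinge angle of the carton's -x short-end flap, rad: 0 folded flat shut, 1.57 upright, above that leaning outwards (up to 3.1). It stays where it is left; a light push (about 0.5 N at its edge) folds it.
- flap_near_edge (a point): Middle of the free edge of the -x short-end flap, 92 mm from its crease.
- flap_far (a joint): Hinge angle of the carton's +x short-end flap, rad: 0 folded flat shut, 1.57 upright, above that leaning outwards (up to 3.1). It stays where it is left; a light push (about 0.5 N at its edge) folds it.
- flap_far_edge (a point): Middle of the free edge of the +x short-end flap, 92 mm from its crease.
- flap_left (a joint): Hinge angle of the carton's +y long-side flap, rad: 0 folded flat shut, 1.57 upright, above that leaning outwards (up to 3.1). It stays where it is left; a light push (about 0.5 N at its edge) folds it.
- flap_left_edge (a point): Middle of the free edge of the +y long-side flap, 92 mm from its crease.
- flap_right (a joint): Hinge angle of the carton's -y long-side flap, rad: 0 folded flat shut, 1.57 upright, above that leaning outwards (up to 3.1). It stays where it is left; a light push (about 0.5 N at its edge) folds it.
- flap_right_edge (a point): Middle of the free edge of the -y long-side flap, 92 mm from its crease.
- dish: Glass petri dish lying on the bench, 90 mm across, 16 mm high, origin at the centre of its underside; leave it alone.
- bottle: White plastic bottle with a blue cap, 60 mm across, 150 mm high, origin at the centre of its underside; leave it alone.
- tweezers: Steel tweezers lying on the bench, 140 mm long along x, 6 mm high, origin near the middle of the underside; leave them alone.

How it is judged (in metres and radians):
On the way, in this order (a step that is already met when the one before it is completed fails the run):
1. every tray is in the carton, in one pile on the foam, each resting on the ledges of the one below, with the cover on the top one ((z of tray_a in the frame of carton between 0.007 and 0.013 m or z of tray_a in the frame of carton between 0.048 and 0.054 m or z of tray_a in the frame of carton between 0.089 and 0.095 m) and x of tray_a in the frame of carton between -0.022 and 0.022 m and y of tray_a in the frame of carton between -0.026 and 0.026 m and angle between each of tray_a, tray_b, tray_c, cover's own z axis and vertical below 0.05 rad and angle between the x axis of each of tray_a, tray_b, tray_c, cover and the x axis of carton, either way round below 0.2 rad and linear speed of each of tray_a, tray_b, tray_c, cover below 0.02 m/s and (z of tray_b in the frame of carton between 0.007 and 0.013 m or z of tray_b in the frame of carton between 0.048 and 0.054 m or z of tray_b in the frame of carton between 0.089 and 0.095 m) and x of tray_b in the frame of carton between -0.022 and 0.022 m and y of tray_b in the frame of carton between -0.026 and 0.026 m and (z of tray_c in the frame of carton between 0.007 and 0.013 m or z of tray_c in the frame of carton between 0.048 and 0.054 m or z of tray_c in the frame of carton between 0.089 and 0.095 m) and x of tray_c in the frame of carton between -0.022 and 0.022 m and y of tray_c in the frame of carton between -0.026 and 0.026 m and horizontal distance between each of tray_b, tray_c and tray_a below 0.016 m and distance between each of tray_b, tray_c and tray_a above 0.037 m and horizontal distance between tray_c and tray_b below 0.016 m and distance between tray_c and tray_b above 0.037 m and (z of cover in the frame of carton between 0.089 and 0.095 m or z of cover in the frame of carton between 0.13 and 0.136 m) and horizontal distance between cover and tray_a below 0.022 m and horizontal distance between cover and tray_b below 0.022 m and horizontal distance between cover and tray_c below 0.022 m), for 0.3 s.
2. both short-end flaps are folded flat (value of joint each of flap_near, flap_far below 0.12 rad), for 0.2 s.
3. both long-side flaps are folded flat over them (value of joint each of flap_left, flap_right below 0.12 rad), for 0.2 s.
At the end, for the whole second after the job is handed in: All trays in one level pile in the carton, undersides 10, 51 (92) mm above its underside (3 mm), within 16 mm of one another seen from above, along the carton (0.2 rad); the cover level on the top tray's ledges (92 or 133 mm, 3 mm; 22 mm sideways); all at rest; four flaps within 0.12 rad of flat (all of step 1 and all of step 2 and all of step 3); the robot touches nothing.
It fails at once if the dish is pushed away from its place or knocked over (distance of dish from where it was at the start of the episode above 0.04 m).
It fails at once if the bottle is pushed away from its place or knocked over (distance of bottle from where it was at the start of the episode above 0.04 m or angle between bottle's own z axis and vertical above 0.5 rad).
It fails at once if the tweezers is pushed away from its place or knocked over (distance of tweezers from where it was at the start of the episode above 0.04 m).
Of tray_a, tray_b, tray_c only 2 to 3 are there at a start; the rules pass over those that are not, and their reading is None.
At some moment in a run one of tray_a, tray_b, tray_c may be knocked a few centimetres aside while the robot is not near it.
It also fails if it takes over 210 s, if anything falls off the work surface, if the arm or the gripper's body presses on something with over 40 N, if the wrist force passes 120 N, or if a joint passes its speed limit or range.

### The arm

A 6-joint arm with a two-finger parallel gripper is mounted at the origin on the work surface. World frame = base frame: x ahead of the robot, y to its left, z up, the work surface at z = 0. Lengths are in mm, angles in rad, forces in N, time in s.
With the tool pointing down it reaches from about 350 to 775 mm from the base axis. Payload 7.3 kg.
Tool frame: the origin (TCP) lies at the very end of the fingers, on their centre line; the grasp point (between the pads) lies 19 mm behind it; z points along the fingers, y is the line along which they close (so a half turn about z gives the same grasp; the last joint's range is limited). The gripper opens to 92 mm and grips with 3 to 60 N. Pads are 19 mm wide; open, the fingers measure 130 mm over their backs; the gripper's body (75 mm by 190 mm) begins 47 mm behind the grasp point.
Start: joints at [-1.42, 0.342, 1.524, -0, 1.275, -0.146], TCP at [153.565, -502.059, 226.741] pointing down, gripper open.
Joint ranges: [-2.53, 2.53], [-0.77, 2.02], [0.04, 2.7], [-1, 4.14], [0.28, 2.66], [-3.11, 3.11]. Speed limits (rad/s): [2.57, 2.57, 3.14, 3.14, 3.14, 3.14].

### API

Orientations are given as [roll, pitch, yaw] about the fixed x, y, z axes, in that order (R = Rz(yaw) Ry(pitch) Rx(roll)).
In Python, from plant import bot gives the robot as it stands.
- The arm moves only by the tool jog_arm, never from a script. Its argument "targets" is a list of rows, each an object with "xyz": the shift along the tool's x, y, z as a fraction of full scale, a list of three; "spin": the turn about the tool's z as a fraction of full scale. In form: [{"xyz": [x, y, z], "spin": spin}, ...]. A call has exactly 10 rows; each row shifts and turns the commanded pose from where the row before left it, along the tool's axes as they then stand; what a row does not reach is not made up. Full scale, the value 1, is 80 mm for a shift and 0.1 rad for a turn. A row lasts 1/8 s, in which the tool goes at most 62.5 mm and 10.7 degrees, less where a joint would pass 70% of its speed; a pose out of reach is approached as far as the arm can. A call with a number of a shift or a turn outside -1 to 1 is refused whole. A call with a gripper value outside its range is refused whole. "gripper" is the opening in per cent of the stroke, from 0 (shut) to 100 (fully open), set as the call begins (left out, the last holds). The fingers move at their own pace and stop on an object; the grip force is fixed at half the most. Time passes only in rows, so rows that do not move let the fingers close, or fill a call up. It gives the time, the measured TCP pose, the force, the opening and the grip force at its end, in the units of the state.
- bot.get_obs(): the state, without advancing time (a new reading comes with each control period).
- bot.capture(name): name is "side" or "top" or "wrist"; returns the picture (400x640x3 uint8, blue, green, red); there is no depth.
- bot.get_calibration(name): a dict with "vfov" (degrees; the focal length in pixels is half the picture's height over the tangent of half this angle, whatever the lens; pixels are square), "cx", "cy" (the principal point, pixels), "eye" and "rotation" of the camera in the world. Camera axes: x right, y down, z forward; pixel columns grow to the right and rows downward; lengths in mm; the calibration is good to about 2 mm. A picture is of the moment at which its call begins: read the wrist's pose just before it. get_calibration takes no time and is no camera call; for the wrist camera it gives the pose at the moment of the call.
- bot.close_job(): hands the job in; it is judged then, once.
The state is a dict: "time": time; "joint_positions": joint angles; "dq": joint speeds; "tau": joint torques, N m; "tool_pos": TCP position; "tcp_rot": TCP orientation; "contact_force": force on the tool from outside, world axes, zero at the start; "moment": the same for the moment, N m; "grip_width": finger opening in mm; "finger_force": force on a finger pad.
Only numpy, scipy, OpenCV 4.12 (cv2) and the standard library are available. Lean on these libraries where they do the work, as an engineer would, in place of code of your own. Each camera call takes 0.05 s, during which the arm holds its last target. There are 200 camera calls.

## Working session

There is one attempt and no reset: what is moved stays moved. The work goes in short steps, Python scripts to look and compute and a tool call to move; the robot and the scene stay as the last step left them, time stands still between calls to the robot, and variables do not carry over. Pictures are saved under pics/ and viewed, at most 14 in all, crops included, and the job is handed in when it is done.

Besides the shell and the picture viewer there is one more tool, called after "Call:" as name([rows], argument=value, ...), one row to a line, values as JSON. jog_arm: Moves the arm, as the interface text tells. Shift numbers are shares of 80 mm and turn numbers shares of 0.1 rad, none past 1 either way. Its arguments: {"type":"object","properties":{"targets":{"type":"array","items":{"type":"object","properties":{"xyz":{"type":"array","items":{"type":"number"}},"spin":{"type":"number"}}}},"gripper":{"type":"number"}},"required":["targets"]}

```bash
ls; mkdir -p pics
cat > h.py <<'E'
import numpy as np, cv2
from plant import bot
from scipy.spatial.transform import Rotation as R
def cal(n):
    c=bot.get_calibration(n); f=200/np.tan(np.radians(c['vfov'])/2)
    return c,f,np.array(c['eye'],float),np.array(c['rotation'],float)
def ray(n,u,v,z,c=None):
    c,f,e,Rm=c or cal(n); d=Rm@np.array([(u-c['cx'])/f,(v-c['cy'])/f,1.]); return e+d*(z-e[2])/d[2]
def proj(n,p,c=None):
    c,f,e,Rm=c or cal(n); q=Rm.T@(np.array(p,float)-e); return np.array([c['cx']+f*q[0]/q[2],c['cy']+f*q[1]/q[2]])
E
python3 - <<'E'
from h import *
print(bot.get_obs())
for n in ('side','top','wrist'):
    print(n,bot.get_calibration(n)); cv2.imwrite(f'pics/{n}0.png',bot.capture(n))
E
```

```text
pics
{'time': 0.0, 'joint_positions': array([-1.41999246e+00,  3.42728206e-01,  1.52501601e+00,  7.87044972e-06,
        1.27539165e+00, -1.46006696e-01]), 'dq': array([ 0.00029251,  0.00051485, -0.00023973, -0.00035157,  0.00122727,
       -0.00031154]), 'tau': array([ 4.13088837e-04, -4.31246674e+01, -2.44222641e+01,  7.17507885e-02,
        5.59083035e-02, -1.30196536e-04]), 'tool_pos': array([ 153.5064679 , -501.63351371,  226.04246817]), 'tcp_rot': array([-3.14006696e+00, -2.31965474e-04,  2.96808092e-01]), 'contact_force': array([-0.54408123, -0.06750147,  0.79115053]), 'moment': array([-0.01348366, -0.0059126 , -0.00258565]), 'finger_force': 0.0, 'grip_width': 91.86766457539254}
side {'vfov': 47.843992835845306, 'cx': 320.8802080042869, 'cy': 201.33619597094048, 'eye': array([  393.2710623 , -1122.3750734 ,  1066.02223113]), 'rotation': array([-2.27942895, -0.00489794, -0.1843005 ])}
top {'vfov': 51.17982309686653, 'cx': 321.30310222987606, 'cy': 199.78201962729636, 'eye': array([ 369.60016032,  -48.72410482, 1277.08270692]), 'rotation': array([-2.93799046e+00,  1.39775801e-03, -1.65147056e+00])}
wrist {'vfov': 64.73385332700983, 'cx': 315.9931055162192, 'cy': 201.5647071999791, 'eye': array([ 217.82309836, -481.34344166,  384.75308598]), 'rotation': array([ 2.88932689e+00,  1.38194549e-03, -1.27374780e+00])}
```

View pics/top0.png

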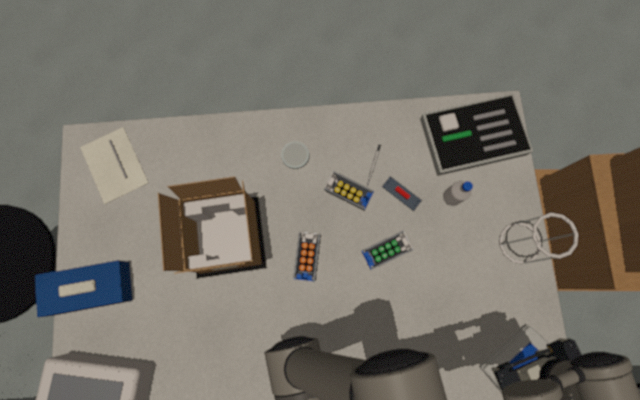

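View pics/side0.png

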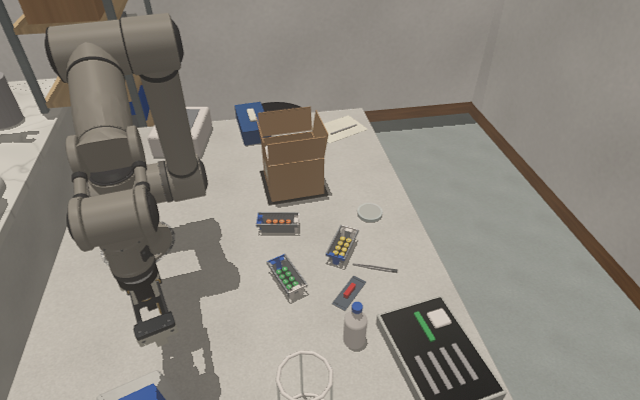

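```bash
sed -i "s/np.array(c\['rotation'\],float)$/R.from_euler('xyz',c['rotation']).as_matrix()/" h.py
python3 - <<'E'
from h import *
im=cv2.imread('pics/top0.png'); hsv=cv2.cvtColor(im,cv2.COLOR_BGR2HSV)
C=cal('top'); print(C[3])
def m(lo,hi,roi):
    k=cv2.inRange(hsv,lo,hi); z=np.zeros_like(k); x0,y0,x1,y1=roi; z[y0:y1,x0:x1]=k[y0:y1,x0:x1]; v,u=np.nonzero(z); return u,v
for nm,lo,hi,roi in (('green',(40,90,50),(85,255,255),(355,225,420,275)),('orange',(5,130,90),(17,255,255),(285,225,330,290)),('yellow',(20,120,90),(33,255,255),(315,165,380,215)),('red',(0,130,70),(5,255,255),(380,170,430,215))):
    u,v=m(lo,hi,roi); zz=24 if nm!='red' else 19
    c=ray('top',u.mean(),v.mean(),zz,C); 
    P=np.array([ray('top',a,b,zz,C)[:2] for a,b in zip(u,v)]); w,V=np.linalg.eigh(np.cov(P.T)); ang=np.arctan2(V[1,1],V[0,1])
    print(nm,len(u),c.round(),'axis',ang.round(3),np.sqrt(w).round(1), end=' ')
    if nm!='red':
        u,v=m((105,120,50),(125,255,255),roi); b=ray('top',u.mean(),v.mean(),40,C); d=b-c; print('blue',len(u),d.round(),np.arctan2(d[1],d[0]).round(3))
print()
c=im[165:285,145:280]; cv2.imwrite('pics/carton.png',cv2.resize(c,None,fx=5,fy=5,interpolation=cv2.INTER_CUBIC)[:600])
E
```

```text
[[-0.08058667 -0.97613658  0.20165111]
 [-0.99674663  0.0792039  -0.01493008]
 [-0.00139776 -0.20219823 -0.97934362]]
green 307 [ 458. -247.   24.] axis 1.931 [11.6 24.8] blue 72 [-21.  56.  16.] 1.923
orange 311 [459. -10.  24.] axis 2.954 [11.7 24.6] blue 78 [-58.  11.  16.] 2.946
yellow 281 [ 648. -152.   24.] axis 1.033 [11.7 25.1] blue 77 [-31. -50.  16.] -2.136
red 70 [ 632. -318.   19.] axis 0.828 [ 4.2 13.9]
```

View pics/carton.png

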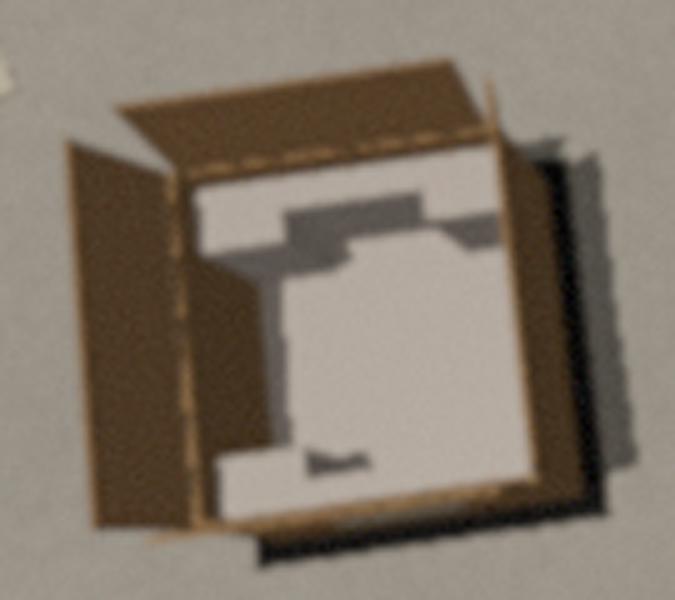

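Run:
```python
from h import *
C=cal('top')
P=[]
for n,(a,b) in dict(fl=(178,170),fr=(497,130),nl=(196,525),nr=(537,482)).items():
    p=ray('top',a/5+145,b/5+165,161,C);P.append(p);print(n,p.round())
P=np.array(P);print(P.mean(0)); d=P[0]-P[2]+P[1]-P[3]; print(np.arctan2(d[1],d[0]), np.linalg.norm(P[0]-P[1]),np.linalg.norm(P[0]-P[2]))
# cap top inner edges
for a,b in ((202,255),(285,240),(420,220),(220,460),(305,447),(195,185),(218,520)): print((a,b),ray('top',a/5+145,b/5+165,125,C).round())
```

```text
fl [633. 317. 161.]
fr [641. 142. 161.]
nl [440. 310. 161.]
nr [448. 130. 161.]
[540.44368068 224.80114616 161.        ]
0.051489432102261416 174.89741059396485 192.68784369550153
(202, 255) [591. 316. 125.]
(285, 240) [596. 270. 125.]
(420, 220) [601. 194. 125.]
(220, 460) [477. 308. 125.]
(305, 447) [480. 261. 125.]
(195, 185) [632. 319. 125.]
(218, 520) [444. 310. 125.]
```

Run:
```python
from h import *
C=cal('side'); o=bot.get_obs(); T=R.from_euler('xyz',o['tcp_rot']).as_matrix(); t=o['tool_pos']
im=cv2.imread('pics/side0.png')
x0,y0,s=60,180,5
big=cv2.resize(im[y0:y0+120,x0:x0+150],None,fx=s,fy=s,interpolation=cv2.INTER_CUBIC)
for (x,y,z),col in [((0,sy*46,0),(0,255,0)) for sy in(-1,1)]+[((sx*37.5,sy*95,-66),(0,0,255)) for sx in(-1,1) for sy in(-1,1)]+[((sx*95,sy*37.5,-66),(255,0,0)) for sx in(-1,1) for sy in(-1,1)]+[((0,sy*65,-20),(255,255,0)) for sy in(-1,1)]:
    p=proj('side',t+T@np.array([x,y,z]),C); q=((p-[x0,y0])*s).astype(int); cv2.circle(big,tuple(int(a) for a in q),4,col,-1)
cv2.imwrite('pics/grip.png',big)
```

```text
(no output)
```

View pics/grip.png

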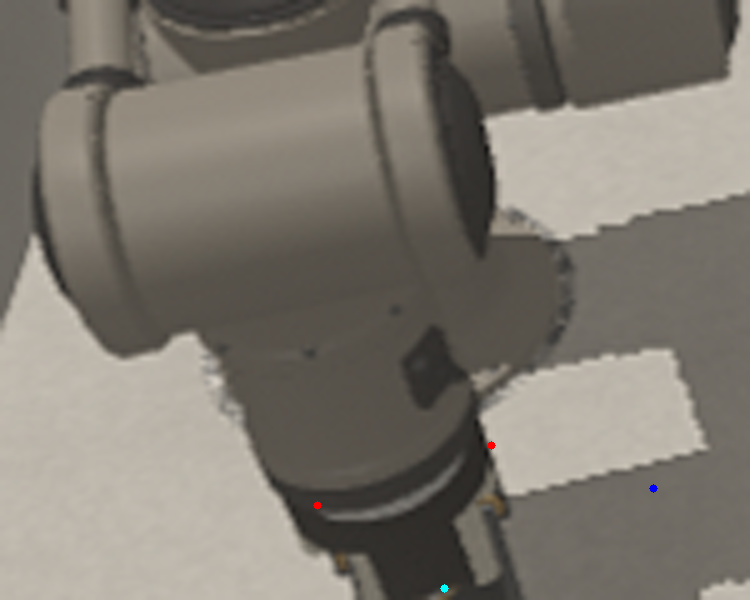

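View pics/wrist0.png

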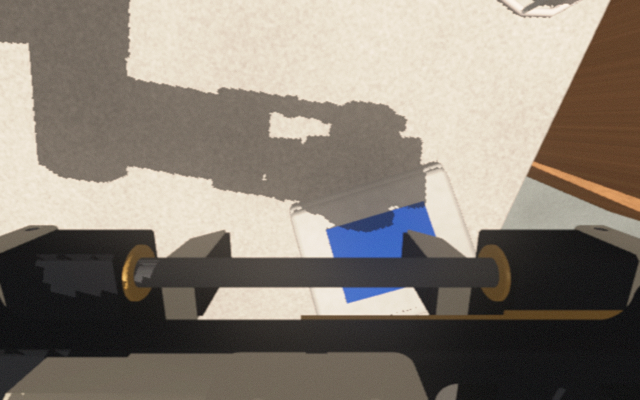

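```bash
cat >> h.py <<'E'
def go(x,y,z,yaw,start=None):
    "spin units first, then tool-axes shift units (after spin)"
    if start is None:
        o=bot.get_obs(); p=o['tool_pos']; y0=o['tcp_rot'][2]
        print('t%.1f tcp'%o['time'],p.round(1),'yaw %.3f rp'%y0,o['tcp_rot'][:2].round(3),'F',o['contact_force'].round(1),'w %.1f'%o['grip_width'])
    else: p=np.array(start[:3]); y0=start[3]
    ds=(yaw-y0+np.pi)%(2*np.pi)-np.pi
    d=np.array([x,y,z])-p; c,s=np.cos(yaw),np.sin(yaw)
    v=np.array([c*d[0]+s*d[1], s*d[0]-c*d[1], -d[2]])/80
    print(' spin',(-ds/.1).round(2),'xyz',v.round(3))
E
python3 - <<'E'
from h import *
c,f,e,M=cal('wrist'); o=bot.get_obs(); T=R.from_euler('xyz',o['tcp_rot']).as_matrix()
print('cam in tool',(T.T@(e-o['tool_pos'])).round(1)); print((T.T@M).round(3)); print('tcp px',proj('wrist',o['tool_pos']))
go(459,-10,160,-.19)
E
```

```text
cam in tool [  67.5   -0.9 -158.6]
[[ 0.    -0.968 -0.25 ]
 [ 1.     0.     0.   ]
 [ 0.    -0.25   0.968]]
tcp px [317.57401428 249.18857583]
t0.1 tcp [ 153.5 -501.8  226.2] yaw 0.297 rp [-3.14 -0.  ] F [ 0.4 -0.4  0.2] w 91.7
 spin 4.87 xyz [ 2.589 -6.758  0.828]
```

Call:
jog_arm([
  {"xyz": [0, 0, 0.1], "spin": 0.97},
  {"xyz": [0, 0, 0.1], "spin": 0.97},
  {"xyz": [0, 0, 0.1], "spin": 0.97},
  {"xyz": [0, 0, 0.1], "spin": 0.97},
  {"xyz": [0, 0, 0.1], "spin": 0.98},
  {"xyz": [0.26, -0.68, 0], "spin": 0},
  {"xyz": [0.26, -0.68, 0], "spin": 0},
  {"xyz": [0.26, -0.68, 0], "spin": 0},
  {"xyz": [0.26, -0.68, 0], "spin": 0},
  {"xyz": [0.26, -0.68, 0], "spin": 0},
], gripper=100)

```text
time: 1.4
tool_pos: [307.5, -252.8, 186.7]
tcp_rot: [3.141, -0.0, -0.19]
contact_force: [1.1, -1.0, 0.2]
grip_width: 91.9
finger_force: 0.0
```

Call:
jog_arm([
  {"xyz": [0.26, -0.68, 0], "spin": 0},
  {"xyz": [0.26, -0.68, 0.1], "spin": 0},
  {"xyz": [0.26, -0.67, 0.1], "spin": 0},
  {"xyz": [0.26, -0.67, 0.1], "spin": 0},
  {"xyz": [0.25, -0.65, 0], "spin": 0},
  {"xyz": [0, 0, 0], "spin": 0},
  {"xyz": [0, 0, 0], "spin": 0},
  {"xyz": [0, 0, 0], "spin": 0},
  {"xyz": [0, 0, 0], "spin": 0},
  {"xyz": [0, 0, 0], "spin": 0},
])

```text
time: 2.65
tool_pos: [458.5, -11.3, 162.8]
tcp_rot: [3.142, -0.0, -0.191]
contact_force: [0.4, -0.4, 0.6]
grip_width: 91.4
finger_force: 0.0
```

```bash
cat >> h.py <<'E'
COL=dict(g=((40,90,50),(85,255,255)),o=((5,130,90),(17,255,255)),y=((20,120,90),(33,255,255)),r=((0,130,70),(4,255,255)))
def wl(k,zb=24,name=None,cam='wrist'):
    "look for boxes/bar of colour k with top at zb: centre, long-axis angle"
    C=cal(cam); im=bot.capture(cam)
    if name: cv2.imwrite('pics/'+name,im)
    m=cv2.inRange(cv2.cvtColor(im,cv2.COLOR_BGR2HSV),*COL[k]); m=cv2.morphologyEx(m,cv2.MORPH_OPEN,np.ones((3,3))) if cam=='wrist' else m
    n,lab,st,ce=cv2.connectedComponentsWithStats(m); cs=[]
    for i in range(1,n):
        if st[i,4]>(60 if cam=='wrist' else 10):
            p=ray(cam,*ce[i],zb,C); cs.append([*p[:2],st[i,4],*ce[i]])
    cs=np.array(cs); print(cs.round(0).tolist())
    v,u=np.nonzero(m); P=np.array([ray(cam,a,b,zb,C)[:2] for a,b in zip(u,v)]); w,V=np.linalg.eigh(np.cov(P.T))
    (cx,cy),(wd,ht),an=cv2.minAreaRect(P.astype(np.float32))
    print('mean',P.mean(0).round(1),'ang %.3f'%np.arctan(V[1,1]/V[0,1]),'sd',np.sqrt(w).round(1),'rect',round(cx,1),round(cy,1),round(wd),round(ht))
E
python3 - <<'E'
from h import *
go(459,-10,35.5,-.19); wl('o',24,'w1.png')
E
```

```text
t2.6 tcp [458.5 -11.3 162.8] yaw -0.191 rp [ 3.142 -0.   ] F [ 0.4 -0.4  0.6] w 91.4
 spin -0.01 xyz [ 0.003 -0.018  1.592]
[[566.0, 201.0, 29867.0, 67.0, 122.0], [494.0, -6.0, 244.0, 304.0, 156.0], [491.0, -26.0, 251.0, 326.0, 156.0], [473.0, -2.0, 240.0, 305.0, 179.0], [469.0, -22.0, 239.0, 326.0, 179.0], [452.0, 2.0, 233.0, 305.0, 201.0], [447.0, -18.0, 241.0, 326.0, 201.0], [430.0, 6.0, 231.0, 305.0, 222.0], [426.0, -14.0, 231.0, 326.0, 222.0], [353.0, -183.0, 150.0, 502.0, 260.0]]
mean [553.5 183.6] ang 0.948 sd [54.7 82.9] rect 436.3 -14.9 630 229
```

View pics/w1.png

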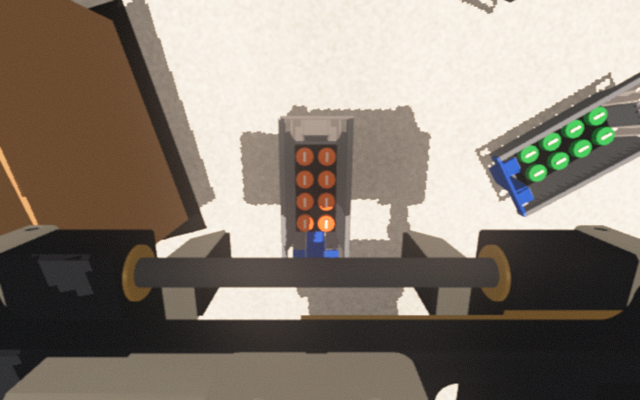

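Call:
jog_arm([
  {"xyz": [0.02, -0.02, 0.4], "spin": 0},
  {"xyz": [0, 0, 0.5], "spin": 0},
  {"xyz": [0, 0, 0.5], "spin": 0},
  {"xyz": [0, 0, 0.19], "spin": 0},
  {"xyz": [0, 0, 0], "spin": 0},
  {"xyz": [0, 0, 0], "spin": 0},
  {"xyz": [0, 0, 0], "spin": 0},
  {"xyz": [0, 0, 0], "spin": 0},
  {"xyz": [0, 0, 0], "spin": 0},
  {"xyz": [0, 0, 0], "spin": 0},
])

```text
time: 3.95
tool_pos: [460.6, -9.4, 35.6]
tcp_rot: [3.142, -0.0, -0.189]
contact_force: [0.1, 0.8, 0.1]
grip_width: 91.7
finger_force: 0.0
```

Call:
jog_arm([
  {"xyz": [0, 0, 0], "spin": 0},
  {"xyz": [0, 0, 0], "spin": 0},
  {"xyz": [0, 0, 0], "spin": 0},
  {"xyz": [0, 0, 0], "spin": 0},
  {"xyz": [0, 0, 0], "spin": 0},
  {"xyz": [0, 0, 0], "spin": 0},
  {"xyz": [0, 0, 0], "spin": 0},
  {"xyz": [0, 0, 0], "spin": 0},
  {"xyz": [0, 0, 0], "spin": 0},
  {"xyz": [0, 0, 0], "spin": 0},
], gripper=0)

```text
time: 5.2
tool_pos: [460.5, -9.4, 35.5]
tcp_rot: [3.142, -0.0, -0.189]
contact_force: [-0.4, -0.8, -0.5]
grip_width: 63.5
finger_force: 30.0
```

Gripped. Lift to 310 mm, then look at the carton from nearby.

Call:
jog_arm([
  {"xyz": [0, 0, -0.1], "spin": 0},
  {"xyz": [0, 0, -0.3], "spin": 0},
  {"xyz": [0, 0, -0.5], "spin": -0.6},
  {"xyz": [0, 0, -0.5], "spin": -0.6},
  {"xyz": [0, 0, -0.5], "spin": -0.6},
  {"xyz": [0, 0, -0.5], "spin": -0.6},
  {"xyz": [0, 0, -0.5], "spin": 0},
  {"xyz": [0, 0, -0.5], "spin": 0},
  {"xyz": [0, 0, -0.1], "spin": 0},
  {"xyz": [0, 0, 0], "spin": 0},
])

```text
time: 6.45
tool_pos: [460.1, -9.2, 315.0]
tcp_rot: [-3.141, 0.0, 0.051]
contact_force: [-1.3, 0.2, -2.0]
grip_width: 63.5
finger_force: 30.0
```

Run:
```python
from h import *
go(500,140,315,.05); go(540,226,315,.05)
```

```text
t6.5 tcp [460.1  -9.2 315. ] yaw 0.051 rp [-3.141  0.   ] F [-1.3  0.2 -2. ] w 63.5
 spin 0.01 xyz [ 0.591 -1.838  0.   ]
t6.5 tcp [460.1  -9.2 315. ] yaw 0.051 rp [-3.141  0.   ] F [-1.3  0.2 -2. ] w 63.5
 spin 0.01 xyz [ 1.144 -2.887  0.   ]
```

Call:
jog_arm([
  {"xyz": [0.19, -0.48, 0], "spin": 0},
  {"xyz": [0.19, -0.48, 0], "spin": 0},
  {"xyz": [0.19, -0.48, 0], "spin": 0},
  {"xyz": [0.19, -0.48, 0], "spin": 0},
  {"xyz": [0.19, -0.48, 0], "spin": 0},
  {"xyz": [0.19, -0.49, 0], "spin": 0},
  {"xyz": [0, 0, 0], "spin": 0},
  {"xyz": [0, 0, 0], "spin": 0},
  {"xyz": [0, 0, 0], "spin": 0},
  {"xyz": [0, 0, 0], "spin": 0},
])

```text
time: 7.7
tool_pos: [539.8, 225.3, 315.6]
tcp_rot: [3.141, -0.0, 0.05]
contact_force: [-0.4, 0.3, -1.2]
grip_width: 63.7
finger_force: 30.0
```

Run:
```python
from h import *
im=bot.capture('wrist'); C=cal('wrist'); 
import pickle; pickle.dump(C,open('c2.pkl','wb'))
go(540,226,102,.05)
cv2.imwrite('pics/w2.png',im)
```

```text
t7.8 tcp [539.8 225.4 315.7] yaw 0.050 rp [ 3.142 -0.   ] F [ 0.2  0.2 -1.2] w 63.5
 spin -0.0 xyz [ 2.000e-03 -7.000e-03  2.671e+00]
```

View pics/w2.png

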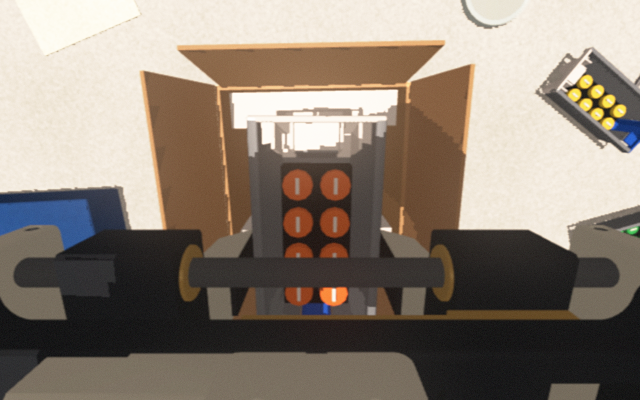

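Run:
```python
from h import *
import pickle; C=pickle.load(open('c2.pkl','rb'))
for u,v,z in ((223,89,161),(408,87,161),(229,205,165),(402,203,165),(232,127,125),(396,127,125),(186,47,0),(441,44,0)): print(u,v,ray('wrist',u,v,z,C).round(1))
```

```text
223 89 [630.9 318.4 161. ]
408 87 [641.4 145.1 161. ]
229 205 [519.3 313.8 165. ]
402 203 [530.1 138.6 165. ]
232 127 [595.4 319.8 125. ]
396 127 [604.2 143.3 125. ]
186 47 [695.6 413.6  -0. ]
441 44 [716.9  63.1   0. ]
```

Call:
jog_arm([
  {"xyz": [0.02, -0.02, 0.2], "spin": 0},
  {"xyz": [0, 0, 0.4], "spin": 0},
  {"xyz": [0, 0, 0.4], "spin": 0},
  {"xyz": [0, 0, 0.4], "spin": 0},
  {"xyz": [0, 0, 0.4], "spin": 0},
  {"xyz": [0, 0, 0.3], "spin": 0},
  {"xyz": [0, 0, 0.2], "spin": 0},
  {"xyz": [0, 0, 0.1], "spin": 0},
  {"xyz": [0, 0, 0], "spin": 0},
  {"xyz": [0, 0, 0], "spin": 0},
])

```text
time: 9.0
tool_pos: [541.9, 228.0, 124.4]
tcp_rot: [-3.141, -0.002, 0.051]
contact_force: [0.2, 1.1, -2.4]
grip_width: 63.4
finger_force: 30.0
```

Run:
```python
from h import *
go(541,227,102,.05)
im=bot.capture('side'); cv2.imwrite('pics/s1.png',cv2.resize(im[40:240,180:420],None,fx=3,fy=3))
```

```text
t9.0 tcp [541.9 228.  124.4] yaw 0.051 rp [-3.141e+00 -2.000e-03] F [ 0.2  1.1 -2.4] w 63.4
 spin 0.01 xyz [-0.012  0.012  0.28 ]
```

View pics/s1.png

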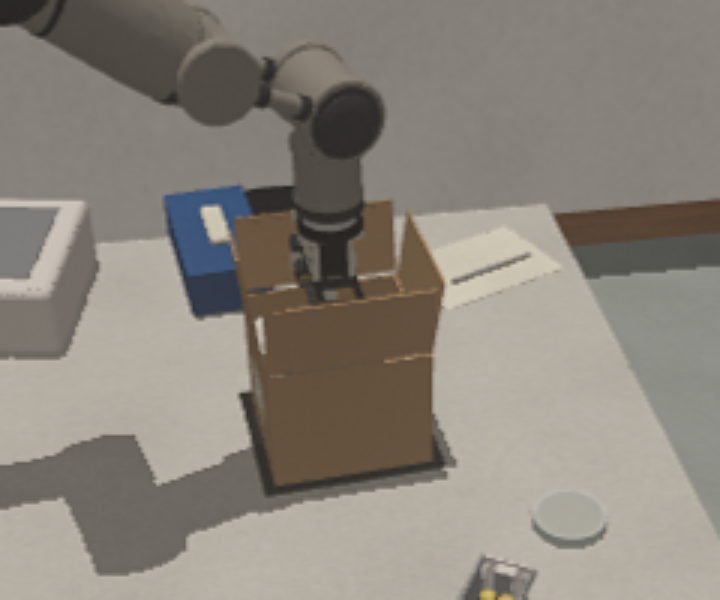

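Call:
jog_arm([
  {"xyz": [-0.01, 0.01, 0.05], "spin": 0},
  {"xyz": [0, 0, 0.05], "spin": 0},
  {"xyz": [0, 0, 0.05], "spin": 0},
  {"xyz": [0, 0, 0.04], "spin": 0},
  {"xyz": [0, 0, 0.03], "spin": 0},
  {"xyz": [0, 0, 0], "spin": 0},
  {"xyz": [0, 0, 0], "spin": 0},
  {"xyz": [0, 0, 0], "spin": 0},
  {"xyz": [0, 0, 0], "spin": 0},
  {"xyz": [0, 0, 0], "spin": 0},
])

```text
time: 10.3
tool_pos: [540.6, 227.0, 105.9]
tcp_rot: [3.142, -0.0, 0.051]
contact_force: [1.1, 0.3, -1.9]
grip_width: 63.6
finger_force: 30.0
```

Call:
jog_arm([
  {"xyz": [0, 0, 0.03], "spin": 0},
  {"xyz": [0, 0, 0], "spin": 0},
  {"xyz": [0, 0, 0], "spin": 0},
  {"xyz": [0, 0, 0], "spin": 0},
  {"xyz": [0, 0, 0], "spin": 0},
  {"xyz": [0, 0, 0], "spin": 0},
  {"xyz": [0, 0, 0], "spin": 0},
  {"xyz": [0, 0, 0], "spin": 0},
  {"xyz": [0, 0, 0], "spin": 0},
  {"xyz": [0, 0, 0], "spin": 0},
], gripper=100)

```text
time: 11.55
tool_pos: [540.6, 227.0, 103.5]
tcp_rot: [3.142, 0.0, 0.051]
contact_force: [0.6, -0.1, -0.5]
grip_width: 92.1
finger_force: 0.0
```

Call:
jog_arm([
  {"xyz": [0, 0, -0.1], "spin": 0},
  {"xyz": [0, 0, -0.3], "spin": 0},
  {"xyz": [0, 0, -0.5], "spin": 0},
  {"xyz": [0, 0, -0.5], "spin": 0},
  {"xyz": [0, 0, -0.5], "spin": 0},
  {"xyz": [0, 0, -0.4], "spin": 0},
  {"xyz": [0, 0, 0], "spin": 0},
  {"xyz": [0, 0, 0], "spin": 0},
  {"xyz": [0, 0, 0], "spin": 0},
  {"xyz": [0, 0, 0], "spin": 0},
])

```text
time: 12.8
tool_pos: [540.3, 226.9, 286.5]
tcp_rot: [3.141, 0.002, 0.051]
contact_force: [0.3, 0.7, -0.2]
grip_width: 91.8
finger_force: 0.0
```

```bash
sed -i "s/if st\[i,4\]>(60 if cam=='wrist' else 10)/if (40<st[i,4]<3000 if cam=='wrist' else st[i,4]>10)/" h.py
python3 - <<'E'
from h import *
wl('o',34,'w3.png')
go(458,-247,200,1.925); wl('g',24,cam='top');wl('y',24,cam='top')
E
```

```text
[[701.0, 96.0, 1165.0, 434.0, 45.0], [664.0, 116.0, 50.0, 412.0, 77.0], [569.0, 241.0, 121.0, 307.0, 150.0], [570.0, 220.0, 126.0, 323.0, 150.0], [547.0, 240.0, 124.0, 307.0, 167.0], [549.0, 219.0, 128.0, 323.0, 167.0], [530.0, 356.0, 51.0, 219.0, 176.0], [525.0, 238.0, 137.0, 308.0, 184.0], [527.0, 217.0, 123.0, 323.0, 183.0], [476.0, 462.0, 135.0, 141.0, 211.0], [504.0, 237.0, 118.0, 308.0, 199.0], [505.0, 216.0, 122.0, 323.0, 199.0], [487.0, 353.0, 59.0, 222.0, 207.0], [444.0, 441.0, 48.0, 158.0, 234.0], [331.0, 250.0, 45.0, 294.0, 312.0], [328.0, 218.0, 99.0, 316.0, 314.0], [332.0, 167.0, 60.0, 350.0, 314.0], [333.0, 129.0, 43.0, 375.0, 314.0]]
mean [567.5 189.2] ang -1.119 sd [ 68.9 173.6] rect 506.1 215.7 384 504
t12.8 tcp [540.4 226.9 286.7] yaw 0.051 rp [3.141e+00 1.000e-03] F [-0.2 -0.7 -0.5] w 91.6
 spin -18.74 xyz [-5.199 -3.021  1.084]
[[800.0, -510.0, 212.0, 456.0, 136.0], [458.0, -248.0, 310.0, 386.0, 250.0]]
mean [ 597.1 -354.3] ang -0.661 sd [ 18.  212.7] rect 628.7 -376.9 76 514
[[648.0, -152.0, 288.0, 348.0, 191.0]]
mean [ 648.2 -152.1] ang 1.013 sd [11.6 24.9] rect 648.6 -152.0 83 40
```

View pics/w3.png

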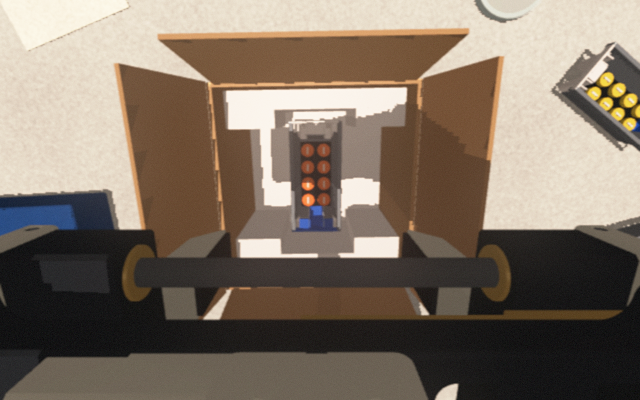

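Call:
jog_arm([
  {"xyz": [-0.1, 0.5, 0], "spin": 0},
  {"xyz": [-0.15, 0.67, 0], "spin": 0},
  {"xyz": [-0.15, 0.67, 0], "spin": 0},
  {"xyz": [-0.15, 0.67, 0], "spin": 0},
  {"xyz": [-0.15, 0.67, 0], "spin": 0},
  {"xyz": [-0.15, 0.67, 0], "spin": 0},
  {"xyz": [-0.15, 0.67, 0], "spin": 0},
  {"xyz": [-0.15, 0.67, 0], "spin": 0},
  {"xyz": [-0.15, 0.67, 0], "spin": 0},
  {"xyz": [0, 0, 0], "spin": 0},
])

```text
time: 14.2
tool_pos: [459.6, -249.8, 287.0]
tcp_rot: [3.141, 0.001, 0.046]
contact_force: [0.1, 0.3, -0.4]
grip_width: 91.9
finger_force: 0.0
```

Call:
jog_arm([
  {"xyz": [0, 0, 0.06], "spin": -0.94},
  {"xyz": [0, 0, 0.06], "spin": -0.94},
  {"xyz": [0, 0, 0.06], "spin": -0.94},
  {"xyz": [0, 0, 0.06], "spin": -0.94},
  {"xyz": [0, 0, 0.06], "spin": -0.94},
  {"xyz": [0, 0, 0.06], "spin": -0.94},
  {"xyz": [0, 0, 0.06], "spin": -0.94},
  {"xyz": [0, 0, 0.06], "spin": -0.94},
  {"xyz": [0, 0, 0.06], "spin": -0.94},
  {"xyz": [0, 0, 0.06], "spin": -0.94},
])

```text
time: 15.45
tool_pos: [460.8, -245.3, 239.4]
tcp_rot: [-3.142, -0.0, 0.995]
contact_force: [-0.0, -0.2, -0.2]
grip_width: 91.9
finger_force: 0.0
```

Call:
jog_arm([
  {"xyz": [0, 0, 0.06], "spin": -0.94},
  {"xyz": [0, 0, 0.06], "spin": -0.94},
  {"xyz": [0, 0, 0.06], "spin": -0.94},
  {"xyz": [0, 0, 0.06], "spin": -0.94},
  {"xyz": [0, 0, 0.06], "spin": -0.94},
  {"xyz": [0, 0, 0.06], "spin": -0.94},
  {"xyz": [0, 0, 0.06], "spin": -0.94},
  {"xyz": [0, 0, 0.06], "spin": -0.94},
  {"xyz": [0, 0, 0.06], "spin": -0.94},
  {"xyz": [0, 0, 0.06], "spin": -0.28},
])

```text
time: 16.7
tool_pos: [460.8, -245.5, 191.4]
tcp_rot: [3.141, -0.0, 1.866]
contact_force: [-0.0, 0.1, 0.5]
grip_width: 92.0
finger_force: 0.0
```

Run:
```python
from h import *
wl('g',24)
go(458,-247.5,35.5,1.925)
```

```text
[[437.0, -220.0, 201.0, 300.0, 157.0], [456.0, -214.0, 176.0, 320.0, 156.0], [464.0, -233.0, 181.0, 322.0, 176.0], [445.0, -240.0, 174.0, 302.0, 177.0], [472.0, -253.0, 159.0, 323.0, 196.0], [453.0, -260.0, 150.0, 304.0, 197.0], [479.0, -273.0, 154.0, 324.0, 216.0], [460.0, -281.0, 149.0, 305.0, 217.0]]
mean [ 457.4 -244.9] ang -1.184 sd [11.3 24.4] rect 458.5 -246.8 38 81
t16.8 tcp [ 460.5 -245.5  190.8] yaw 1.867 rp [-3.141e+00 -1.000e-03] F [-1.   0.2 -1.3] w 91.7
 spin -0.58 xyz [-0.012 -0.038  1.941]
```

Call:
jog_arm([
  {"xyz": [0, 0, 0.2], "spin": -0.6},
  {"xyz": [-0.01, -0.035, 0.4], "spin": 0},
  {"xyz": [0, 0, 0.5], "spin": 0},
  {"xyz": [0, 0, 0.5], "spin": 0},
  {"xyz": [0, 0, 0.34], "spin": 0},
  {"xyz": [0, 0, 0], "spin": 0},
  {"xyz": [0, 0, 0], "spin": 0},
  {"xyz": [0, 0, 0], "spin": 0},
  {"xyz": [0, 0, 0], "spin": 0},
  {"xyz": [0, 0, 0], "spin": 0},
])

```text
time: 18.0
tool_pos: [458.4, -248.4, 36.9]
tcp_rot: [3.141, 0.001, 1.925]
contact_force: [-0.2, -0.1, 0.1]
grip_width: 91.7
finger_force: 0.0
```

Call:
jog_arm([
  {"xyz": [0, 0, 0], "spin": 0},
  {"xyz": [0, 0, 0], "spin": 0},
  {"xyz": [0, 0, 0], "spin": 0},
  {"xyz": [0, 0, 0], "spin": 0},
  {"xyz": [0, 0, 0], "spin": 0},
  {"xyz": [0, 0, 0], "spin": 0},
  {"xyz": [0, 0, 0], "spin": 0},
  {"xyz": [0, 0, 0], "spin": 0},
  {"xyz": [0, 0, 0], "spin": 0},
  {"xyz": [0, 0, 0], "spin": 0},
], gripper=0)

```text
time: 19.25
tool_pos: [458.2, -248.2, 36.3]
tcp_rot: [-3.142, 0.0, 1.925]
contact_force: [-0.2, -0.0, -0.9]
grip_width: 63.7
finger_force: 30.0
```

Call:
jog_arm([
  {"xyz": [0, 0, -0.1], "spin": 0},
  {"xyz": [0, 0, -0.3], "spin": 0},
  {"xyz": [0, 0, -0.5], "spin": 0.5},
  {"xyz": [0, 0, -0.5], "spin": 0.95},
  {"xyz": [0, 0, -0.5], "spin": 0.95},
  {"xyz": [0, 0, -0.5], "spin": 0.95},
  {"xyz": [0, 0, -0.5], "spin": 0.95},
  {"xyz": [0, 0, -0.5], "spin": 0.95},
  {"xyz": [0, 0, -0.1], "spin": 0.95},
  {"xyz": [0, 0, 0], "spin": 0.95},
])

```text
time: 20.5
tool_pos: [458.3, -248.2, 317.9]
tcp_rot: [3.139, 0.001, 1.207]
contact_force: [-0.3, -0.1, -1.3]
grip_width: 63.5
finger_force: 30.0
```

Call:
jog_arm([
  {"xyz": [0, 0, 0], "spin": 0.95},
  {"xyz": [0, 0, 0], "spin": 0.95},
  {"xyz": [0, 0, 0], "spin": 0.95},
  {"xyz": [0, 0, 0], "spin": 0.95},
  {"xyz": [0, 0, 0], "spin": 0.95},
  {"xyz": [0, 0, 0], "spin": 0.95},
  {"xyz": [0, 0, 0], "spin": 0.95},
  {"xyz": [0, 0, 0], "spin": 0.95},
  {"xyz": [0, 0, 0], "spin": 0.95},
  {"xyz": [0, 0, 0], "spin": 0.95},
])

```text
time: 21.75
tool_pos: [458.0, -247.9, 316.7]
tcp_rot: [3.142, -0.0, 0.257]
contact_force: [-0.7, 0.5, -2.5]
grip_width: 63.6
finger_force: 30.0
```

Run:
```python
from h import *
go(538,228,310,.05)
```

```text
t21.8 tcp [ 458.  -247.9  316.7] yaw 0.257 rp [ 3.142 -0.   ] F [-0.7  0.5 -2.5] w 63.6
 spin 2.07 xyz [ 1.296 -5.892  0.084]
```

Call:
jog_arm([
  {"xyz": [0, 0, 0], "spin": 0.69},
  {"xyz": [0, 0, 0], "spin": 0.69},
  {"xyz": [0, 0, 0], "spin": 0.69},
  {"xyz": [0.1, -0.4, 0], "spin": 0},
  {"xyz": [0.13, -0.6, 0], "spin": 0},
  {"xyz": [0.13, -0.6, 0], "spin": 0},
  {"xyz": [0.13, -0.6, 0], "spin": 0},
  {"xyz": [0.13, -0.6, 0], "spin": 0},
  {"xyz": [0.13, -0.6, 0], "spin": 0},
  {"xyz": [0.13, -0.6, 0], "spin": 0},
])

```text
time: 23.0
tool_pos: [511.4, 76.7, 316.8]
tcp_rot: [3.141, -0.001, 0.053]
contact_force: [0.1, 1.0, -1.2]
grip_width: 63.9
finger_force: 30.0
```

Call:
jog_arm([
  {"xyz": [0.13, -0.6, 0], "spin": 0},
  {"xyz": [0.13, -0.6, 0], "spin": 0},
  {"xyz": [0.13, -0.6, 0], "spin": 0},
  {"xyz": [0, -0.1, 0], "spin": 0},
  {"xyz": [0, 0, 0], "spin": 0},
  {"xyz": [0, 0, 0], "spin": 0},
  {"xyz": [0, 0, 0], "spin": 0},
  {"xyz": [0, 0, 0], "spin": 0},
  {"xyz": [0, 0, 0], "spin": 0},
  {"xyz": [0, 0, 0], "spin": 0},
])

```text
time: 24.25
tool_pos: [534.8, 228.3, 316.3]
tcp_rot: [3.141, 0.0, 0.053]
contact_force: [0.3, -0.5, -1.2]
grip_width: 63.6
finger_force: 30.0
```

Run:
```python
from h import *
go(536.5,228,104,.05)
o=bot.get_obs(); wl('g',o['tool_pos'][2]-12)
wl('o',34,cam='top');wl('y',24,cam='top')
```

```text
t24.2 tcp [534.8 228.3 316.3] yaw 0.053 rp [3.141 0.   ] F [ 0.3 -0.5 -1.2] w 63.6
 spin 0.03 xyz [0.022 0.005 2.654]
[[567.0, 241.0, 649.0, 297.0, 184.0], [568.0, 221.0, 668.0, 334.0, 184.0], [546.0, 240.0, 653.0, 298.0, 221.0], [547.0, 220.0, 667.0, 334.0, 221.0], [528.0, 239.0, 337.0, 299.0, 250.0], [529.0, 219.0, 347.0, 334.0, 250.0], [499.0, 237.0, 326.0, 299.0, 295.0], [500.0, 217.0, 358.0, 333.0, 295.0]]
mean [542.5 229.5] ang 0.062 sd [11.2 24. ] rect 534.9 229.3 83 38
[[479.0, -930.0, 1623.0, 612.0, 225.0], [620.0, -749.0, 156.0, 543.0, 184.0], [687.0, 255.0, 239.0, 215.0, 189.0], [703.0, 212.0, 29.0, 228.0, 182.0], [705.0, 313.0, 13.0, 195.0, 184.0], [487.0, -736.0, 25.0, 547.0, 227.0], [548.0, 217.0, 15.0, 228.0, 233.0], [546.0, 238.0, 15.0, 221.0, 234.0], [525.0, 238.0, 15.0, 222.0, 241.0], [525.0, 217.0, 14.0, 229.0, 240.0], [433.0, -735.0, 12.0, 551.0, 245.0], [503.0, 238.0, 31.0, 222.0, 248.0], [504.0, 215.0, 15.0, 230.0, 247.0], [306.0, -758.0, 21.0, 567.0, 288.0], [297.0, -849.0, 27.0, 598.0, 289.0]]
mean [ 515.8 -691.9] ang 1.427 sd [118.  458.1] rect 514.6 -285.8 1397 407
[[648.0, -152.0, 290.0, 348.0, 191.0]]
mean [ 648.2 -152.1] ang 1.013 sd [11.6 25. ] rect 648.6 -152.0 83 40
```

Call:
jog_arm([
  {"xyz": [0.02, 0.01, 0.2], "spin": 0},
  {"xyz": [0, 0, 0.4], "spin": 0},
  {"xyz": [0, 0, 0.4], "spin": 0},
  {"xyz": [0, 0, 0.4], "spin": 0},
  {"xyz": [0, 0, 0.4], "spin": 0},
  {"xyz": [0, 0, 0.3], "spin": 0},
  {"xyz": [0, 0, 0.2], "spin": 0},
  {"xyz": [0, 0, 0.1], "spin": 0},
  {"xyz": [0, 0, 0.1], "spin": 0},
  {"xyz": [0, 0, 0.06], "spin": 0},
])

```text
time: 25.65
tool_pos: [536.7, 227.7, 111.9]
tcp_rot: [3.142, -0.001, 0.053]
contact_force: [2.8, 0.1, -2.0]
grip_width: 63.8
finger_force: 30.0
```

Call:
jog_arm([
  {"xyz": [0, 0, 0.05], "spin": 0},
  {"xyz": [0, 0, 0.04], "spin": 0},
  {"xyz": [0, 0, 0.02], "spin": 0},
  {"xyz": [0, 0, 0], "spin": 0},
  {"xyz": [0, 0, 0], "spin": 0},
  {"xyz": [0, 0, 0], "spin": 0},
  {"xyz": [0, 0, 0], "spin": 0},
  {"xyz": [0, 0, 0], "spin": 0},
  {"xyz": [0, 0, 0], "spin": 0},
  {"xyz": [0, 0, 0], "spin": 0},
])

```text
time: 26.9
tool_pos: [536.9, 227.9, 102.9]
tcp_rot: [-3.141, -0.001, 0.053]
contact_force: [4.9, 2.0, -0.2]
grip_width: 63.8
finger_force: 30.0
```

Call:
jog_arm([
  {"xyz": [0.03, 0, 0], "spin": 0},
  {"xyz": [0, 0, 0], "spin": 0},
  {"xyz": [0, 0, 0.015], "spin": 0},
  {"xyz": [0, 0, 0], "spin": 0},
  {"xyz": [0, 0, 0], "spin": 0},
  {"xyz": [0, 0, 0], "spin": 0},
  {"xyz": [0, 0, 0], "spin": 0},
  {"xyz": [0, 0, 0], "spin": 0},
  {"xyz": [0, 0, 0], "spin": 0},
  {"xyz": [0, 0, 0], "spin": 0},
])

```text
time: 28.15
tool_pos: [538.8, 227.9, 101.5]
tcp_rot: [3.141, -0.0, 0.053]
contact_force: [0.2, 0.5, -0.7]
grip_width: 63.7
finger_force: 30.0
```

Call:
jog_arm([
  {"xyz": [0, 0, 0], "spin": 0},
  {"xyz": [0, 0, 0], "spin": 0},
  {"xyz": [0, 0, 0], "spin": 0},
  {"xyz": [0, 0, 0], "spin": 0},
  {"xyz": [0, 0, 0], "spin": 0},
  {"xyz": [0, 0, 0], "spin": 0},
  {"xyz": [0, 0, 0], "spin": 0},
  {"xyz": [0, 0, 0], "spin": 0},
  {"xyz": [0, 0, 0], "spin": 0},
  {"xyz": [0, 0, 0], "spin": 0},
], gripper=100)

```text
time: 29.4
tool_pos: [538.8, 227.9, 101.5]
tcp_rot: [3.142, -0.0, 0.053]
contact_force: [0.4, 0.6, 0.2]
grip_width: 91.9
finger_force: 0.0
```

Call:
jog_arm([
  {"xyz": [0, 0, -0.1], "spin": 0},
  {"xyz": [0, 0, -0.3], "spin": 0},
  {"xyz": [0, 0, -0.5], "spin": 0},
  {"xyz": [0, 0, -0.5], "spin": 0},
  {"xyz": [0, 0, -0.5], "spin": 0},
  {"xyz": [0, 0, -0.4], "spin": 0},
  {"xyz": [0, 0, 0], "spin": 0},
  {"xyz": [0, 0, 0], "spin": 0},
  {"xyz": [0, 0, 0], "spin": 0},
  {"xyz": [0, 0, 0], "spin": 0},
])

```text
time: 30.65
tool_pos: [538.5, 227.8, 284.5]
tcp_rot: [3.141, 0.002, 0.053]
contact_force: [0.0, 0.4, -0.4]
grip_width: 91.7
finger_force: 0.0
```

Run:
```python
from h import *
wl('g',75,'w4.png')
go(648,-152,200,1.01);wl('y',24,cam='top')
```

```text
[[548.0, 244.0, 42.0, 304.0, 170.0], [550.0, 218.0, 96.0, 325.0, 169.0], [526.0, 238.0, 119.0, 307.0, 189.0], [528.0, 216.0, 98.0, 326.0, 187.0], [505.0, 237.0, 114.0, 308.0, 206.0], [507.0, 215.0, 96.0, 326.0, 205.0]]
mean [533.8 227.9] ang 0.009 sd [11.6 23.4] rect 536.3 227.8 78 36
t30.7 tcp [538.6 227.8 284.7] yaw 0.053 rp [3.141e+00 1.000e-03] F [-0.  -0.1  0.1] w 91.9
 spin -9.57 xyz [-3.293  3.683  1.059]
[[648.0, -152.0, 288.0, 348.0, 191.0]]
mean [ 648.2 -152.3] ang 1.014 sd [11.7 25. ] rect 648.2 -152.4 84 40
```

View pics/w4.png

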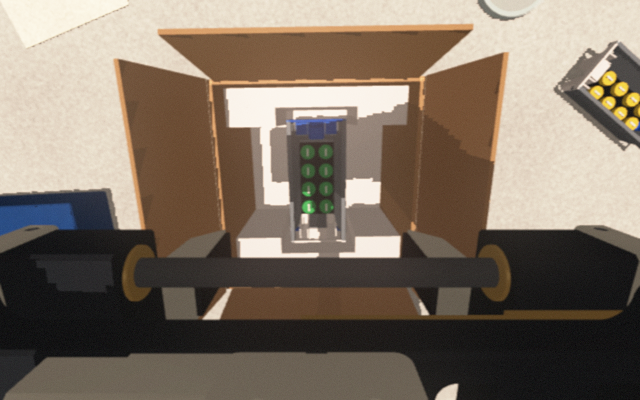

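Run:
```python
from h import *
im=cv2.imread('pics/w4.png'); C=cal('wrist')
C[0]; b=im[...,0].astype(int)-im[...,2]
k=(b>40)&(np.add.outer(np.arange(400),0*np.arange(640))<145)&(np.add.outer(0*np.arange(400),np.arange(640))>250)&(np.add.outer(0*np.arange(400),np.arange(640))<400)
v,u=np.nonzero(k); print('blue',u.min(),u.max(),v.min(),v.max())
for r in (120,122,180,200,215): print(r,[int(x) for x in im[r,278:358].mean(1)])
for z in (80,97): 
    print(z,[ray('wrist',a,r,z,C)[:2].round(1).tolist() for a,r in ((u.min(),121),(u.max(),121))])
```

```text
blue 287 342 119 125
120 [122, 123, 123, 123, 123, 122, 123, 130, 147, 158, 149, 137, 133, 130, 131, 139, 144, 141, 131, 131, 132, 130, 132, 135, 131, 133, 128, 131, 127, 129, 128, 128, 130, 131, 133, 130, 131, 131, 132, 132, 128, 129, 126, 126, 125, 125, 126, 125, 128, 131, 131, 129, 130, 128, 128, 127, 126, 123, 111, 101, 95, 95, 93, 91, 92, 88, 88, 93, 108, 122, 120, 123, 120, 118, 121, 119, 118, 122, 122, 130]
122 [125, 120, 124, 124, 124, 122, 123, 123, 151, 172, 167, 155, 132, 106, 107, 123, 147, 145, 127, 126, 117, 125, 125, 129, 128, 130, 127, 126, 126, 126, 116, 108, 94, 95, 100, 96, 100, 100, 97, 97, 98, 96, 96, 96, 96, 109, 124, 129, 129, 130, 124, 109, 94, 84, 88, 86, 85, 88, 100, 111, 101, 90, 85, 84, 90, 89, 89, 95, 107, 119, 119, 118, 117, 119, 118, 121, 118, 123, 122, 128]
180 [128, 129, 128, 132, 128, 129, 129, 127, 126, 125, 109, 83, 80, 80, 78, 76, 73, 75, 71, 72, 73, 68, 62, 50, 47, 47, 46, 48, 43, 47, 45, 47, 43, 48, 43, 45, 46, 47, 45, 46, 43, 44, 44, 50, 45, 48, 45, 47, 43, 45, 47, 44, 42, 43, 48, 48, 65, 70, 72, 70, 72, 73, 68, 75, 77, 78, 91, 144, 207, 233, 2
[... 151 characters left out ...]
0, 73, 64, 59, 53, 56, 60, 70, 79, 82, 82, 73, 64, 64, 52, 47, 43, 45, 47, 45, 49, 48, 51, 54, 64, 67, 67, 63, 63, 63, 57, 52, 49, 48, 55, 72, 80, 85, 83, 86, 84, 90, 123, 150, 155, 152, 184, 224, 239, 240, 239, 240, 239, 239, 239, 239, 240, 239, 239]
215 [117, 117, 116, 116, 120, 120, 121, 115, 117, 113, 113, 117, 141, 154, 152, 124, 87, 77, 79, 79, 74, 77, 100, 169, 224, 242, 242, 243, 241, 220, 161, 111, 86, 78, 82, 80, 82, 76, 83, 80, 78, 72, 74, 71, 74, 73, 71, 76, 100, 118, 128, 127, 129, 131, 129, 121, 112, 93, 87, 83, 88, 85, 92, 122, 148, 150, 146, 131, 118, 125, 123, 122, 118, 118, 119, 117, 119, 118, 115, 118]
80 [[602.9, 264.6], [606.2, 203.3]]
97 [[603.1, 263.1], [606.2, 204.7]]
```

Call:
jog_arm([
  {"xyz": [0.14, 0.6, 0], "spin": 0},
  {"xyz": [0.14, 0.6, 0], "spin": 0},
  {"xyz": [0.14, 0.6, 0], "spin": 0},
  {"xyz": [0.14, 0.6, 0], "spin": 0},
  {"xyz": [0.14, 0.6, 0], "spin": 0},
  {"xyz": [0.14, 0.6, 0], "spin": 0},
  {"xyz": [0.14, 0.6, 0], "spin": 0},
  {"xyz": [0.14, 0.6, 0], "spin": 0},
  {"xyz": [0, 0, 0], "spin": 0},
  {"xyz": [0, 0, 0], "spin": 0},
])

```text
time: 32.0
tool_pos: [648.3, -150.5, 285.0]
tcp_rot: [-3.141, 0.001, 0.053]
contact_force: [-0.4, -0.2, -0.5]
grip_width: 92.0
finger_force: 0.0
```

Call:
jog_arm([
  {"xyz": [0, 0, 0.1], "spin": -0.96},
  {"xyz": [0, 0, 0.1], "spin": -0.96},
  {"xyz": [0, 0, 0.1], "spin": -0.96},
  {"xyz": [0, 0, 0.1], "spin": -0.96},
  {"xyz": [0, 0, 0.1], "spin": -0.96},
  {"xyz": [0, 0, 0.1], "spin": -0.96},
  {"xyz": [0, 0, 0.1], "spin": -0.96},
  {"xyz": [0, 0, 0.1], "spin": -0.96},
  {"xyz": [0, 0, 0.1], "spin": -0.96},
  {"xyz": [0, 0, 0.1], "spin": -0.96},
])

```text
time: 33.25
tool_pos: [648.5, -148.8, 205.8]
tcp_rot: [3.141, -0.0, 1.018]
contact_force: [0.2, 0.1, 0.0]
grip_width: 91.5
finger_force: 0.0
```

Call:
jog_arm([
  {"xyz": [0, 0, 0], "spin": 0},
  {"xyz": [0, 0, 0], "spin": 0},
  {"xyz": [0, 0, 0], "spin": 0},
  {"xyz": [0, 0, 0], "spin": 0},
  {"xyz": [0, 0, 0], "spin": 0},
  {"xyz": [0, 0, 0], "spin": 0},
  {"xyz": [0, 0, 0], "spin": 0},
  {"xyz": [0, 0, 0], "spin": 0},
  {"xyz": [0, 0, 0], "spin": 0},
  {"xyz": [0, 0, 0], "spin": 0},
])

```text
time: 34.5
tool_pos: [648.5, -150.8, 205.5]
tcp_rot: [3.142, 0.0, 1.013]
contact_force: [-0.0, -0.3, -0.2]
grip_width: 91.9
finger_force: 0.0
```

Run:
```python
from h import *
wl('y',24)
go(648,-152,36,1.01)
```

```text
[[658.0, -118.0, 166.0, 307.0, 154.0], [676.0, -129.0, 154.0, 327.0, 154.0], [646.0, -136.0, 144.0, 307.0, 174.0], [664.0, -147.0, 158.0, 326.0, 174.0], [635.0, -155.0, 154.0, 307.0, 194.0], [652.0, -166.0, 154.0, 326.0, 194.0], [623.0, -173.0, 146.0, 307.0, 212.0], [640.0, -184.0, 138.0, 326.0, 212.0]]
mean [ 649.6 -150.2] ang 1.010 sd [11.3 24.7] rect 649.0 -151.1 81 37
t34.5 tcp [ 648.5 -150.8  205.5] yaw 1.013 rp [3.142 0.   ] F [ 0.6  0.6 -0.5] w 91.4
 spin 0.03 xyz [-1.600e-02  2.000e-03  2.119e+00]
```

Call:
jog_arm([
  {"xyz": [0, 0, 0.3], "spin": 0},
  {"xyz": [0, 0, 0.5], "spin": 0},
  {"xyz": [0, 0, 0.5], "spin": 0},
  {"xyz": [0, 0, 0.5], "spin": 0},
  {"xyz": [0, 0, 0.32], "spin": 0},
  {"xyz": [0, 0, 0], "spin": 0},
  {"xyz": [0, 0, 0], "spin": 0},
  {"xyz": [0, 0, 0], "spin": 0},
  {"xyz": [0, 0, 0], "spin": 0},
  {"xyz": [0, 0, 0], "spin": 0},
])

```text
time: 35.8
tool_pos: [648.7, -150.9, 36.5]
tcp_rot: [3.141, -0.0, 1.013]
contact_force: [-0.5, -0.1, -0.1]
grip_width: 91.5
finger_force: 0.0
```

Call:
jog_arm([
  {"xyz": [0, 0, 0], "spin": 0},
  {"xyz": [0, 0, 0], "spin": 0},
  {"xyz": [0, 0, 0], "spin": 0},
  {"xyz": [0, 0, 0], "spin": 0},
  {"xyz": [0, 0, 0], "spin": 0},
  {"xyz": [0, 0, 0], "spin": 0},
  {"xyz": [0, 0, 0], "spin": 0},
  {"xyz": [0, 0, 0], "spin": 0},
  {"xyz": [0, 0, 0], "spin": 0},
  {"xyz": [0, 0, 0], "spin": 0},
], gripper=0)

```text
time: 37.05
tool_pos: [648.5, -150.9, 35.9]
tcp_rot: [3.142, 0.0, 1.013]
contact_force: [0.5, -1.0, -0.3]
grip_width: 63.7
finger_force: 30.0
```

Call:
jog_arm([
  {"xyz": [0, 0, -0.1], "spin": 0},
  {"xyz": [0, 0, -0.3], "spin": 0},
  {"xyz": [0, 0, -0.5], "spin": 0.5},
  {"xyz": [0, 0, -0.5], "spin": 0.9},
  {"xyz": [0, 0, -0.5], "spin": 0.9},
  {"xyz": [0, 0, -0.5], "spin": 0.9},
  {"xyz": [0, 0, -0.5], "spin": 0.9},
  {"xyz": [0, 0, -0.5], "spin": 0.9},
  {"xyz": [0, 0, -0.1], "spin": 0.9},
  {"xyz": [0, 0, 0], "spin": 0.9},
])

```text
time: 38.3
tool_pos: [648.5, -150.7, 317.6]
tcp_rot: [3.14, -0.002, 0.33]
contact_force: [0.0, 0.5, -1.9]
grip_width: 63.4
finger_force: 30.0
```

Call:
jog_arm([
  {"xyz": [0, 0, 0], "spin": 0.95},
  {"xyz": [0, 0, 0], "spin": 0.95},
  {"xyz": [0, 0, 0], "spin": 0.95},
  {"xyz": [0, 0, 0], "spin": 0},
  {"xyz": [0, 0, 0], "spin": 0},
  {"xyz": [0, 0, 0], "spin": 0},
  {"xyz": [0, 0, 0], "spin": 0},
  {"xyz": [0, 0, 0], "spin": 0},
  {"xyz": [0, 0, 0], "spin": 0},
  {"xyz": [0, 0, 0], "spin": 0},
])

```text
time: 39.55
tool_pos: [648.5, -150.8, 315.9]
tcp_rot: [3.142, 0.0, 0.048]
contact_force: [-0.3, 0.9, -1.0]
grip_width: 63.9
finger_force: 30.0
```

Run:
```python
from h import *
go(539,227.5,310,.053)
```

```text
t39.5 tcp [ 648.5 -150.8  315.9] yaw 0.048 rp [3.142 0.   ] F [-0.3  0.9 -1. ] w 63.9
 spin -0.05 xyz [-1.116 -4.795  0.074]
```

Call:
jog_arm([
  {"xyz": [-0.14, -0.6, 0], "spin": 0},
  {"xyz": [-0.14, -0.6, 0], "spin": 0},
  {"xyz": [-0.14, -0.6, 0], "spin": 0},
  {"xyz": [-0.14, -0.6, 0], "spin": 0},
  {"xyz": [-0.14, -0.6, 0], "spin": 0},
  {"xyz": [-0.14, -0.6, 0], "spin": 0},
  {"xyz": [-0.14, -0.6, 0], "spin": 0},
  {"xyz": [-0.14, -0.6, 0], "spin": 0},
  {"xyz": [0, 0, 0], "spin": 0},
  {"xyz": [0, 0, 0], "spin": 0},
])

```text
time: 40.8
tool_pos: [540.7, 228.2, 315.9]
tcp_rot: [3.141, -0.0, 0.048]
contact_force: [-0.7, -0.3, -2.5]
grip_width: 63.9
finger_force: 30.0
```

Run:
```python
from h import *
go(538.5,227.5,129,.053)
o=bot.get_obs(); wl('y',o['tool_pos'][2]-12)
```

```text
t40.8 tcp [540.7 228.2 315.9] yaw 0.048 rp [ 3.141 -0.   ] F [-0.7 -0.3 -2.5] w 63.9
 spin -0.05 xyz [-0.028  0.007  2.336]
[[572.0, 241.0, 644.0, 297.0, 186.0], [573.0, 220.0, 650.0, 335.0, 186.0], [551.0, 240.0, 647.0, 298.0, 223.0], [552.0, 219.0, 646.0, 334.0, 223.0], [534.0, 239.0, 290.0, 298.0, 251.0], [535.0, 219.0, 287.0, 334.0, 251.0], [505.0, 238.0, 400.0, 299.0, 295.0], [506.0, 217.0, 415.0, 333.0, 296.0]]
mean [546.4 229.3] ang 0.051 sd [11.3 24.9] rect 539.6 229.0 83 38
```

Call:
jog_arm([
  {"xyz": [-0.03, 0.01, 0.2], "spin": 0},
  {"xyz": [0, 0, 0.4], "spin": 0},
  {"xyz": [0, 0, 0.4], "spin": 0},
  {"xyz": [0, 0, 0.4], "spin": 0},
  {"xyz": [0, 0, 0.4], "spin": 0},
  {"xyz": [0, 0, 0.2], "spin": 0},
  {"xyz": [0, 0, 0.1], "spin": 0},
  {"xyz": [0, 0, 0.1], "spin": 0},
  {"xyz": [0, 0, 0.05], "spin": 0},
  {"xyz": [0, 0, 0], "spin": 0},
])

```text
time: 42.1
tool_pos: [538.4, 227.6, 136.1]
tcp_rot: [3.142, -0.0, 0.048]
contact_force: [0.0, 0.3, -1.3]
grip_width: 63.7
finger_force: 30.0
```

Call:
jog_arm([
  {"xyz": [0, 0, 0.03], "spin": 0},
  {"xyz": [0, 0, 0.02], "spin": 0},
  {"xyz": [0, 0, 0.02], "spin": 0},
  {"xyz": [0, 0, 0], "spin": 0},
  {"xyz": [0, 0, 0], "spin": 0},
  {"xyz": [0, 0, 0], "spin": 0},
  {"xyz": [0, 0, 0], "spin": 0},
  {"xyz": [0, 0, 0], "spin": 0},
  {"xyz": [0, 0, 0], "spin": 0},
  {"xyz": [0, 0, 0], "spin": 0},
])

```text
time: 43.35
tool_pos: [538.3, 227.5, 130.3]
tcp_rot: [3.141, -0.0, 0.048]
contact_force: [-1.0, -0.3, -1.2]
grip_width: 63.8
finger_force: 30.0
```

Call:
jog_arm([
  {"xyz": [0, 0, 0.015], "spin": 0},
  {"xyz": [0, 0, 0.01], "spin": 0},
  {"xyz": [0, 0, 0], "spin": 0},
  {"xyz": [0, 0, 0], "spin": 0},
  {"xyz": [0, 0, 0], "spin": 0},
  {"xyz": [0, 0, 0], "spin": 0},
  {"xyz": [0, 0, 0], "spin": 0},
  {"xyz": [0, 0, 0], "spin": 0},
  {"xyz": [0, 0, 0], "spin": 0},
  {"xyz": [0, 0, 0], "spin": 0},
])

```text
time: 44.6
tool_pos: [538.3, 227.5, 128.3]
tcp_rot: [3.142, 0.0, 0.048]
contact_force: [-1.5, -0.4, -1.9]
grip_width: 63.8
finger_force: 30.0
```

Call:
jog_arm([
  {"xyz": [0, 0, 0], "spin": 0},
  {"xyz": [0, 0, 0], "spin": 0},
  {"xyz": [0, 0, 0], "spin": 0},
  {"xyz": [0, 0, 0], "spin": 0},
  {"xyz": [0, 0, 0], "spin": 0},
  {"xyz": [0, 0, 0], "spin": 0},
  {"xyz": [0, 0, 0], "spin": 0},
  {"xyz": [0, 0, 0], "spin": 0},
  {"xyz": [0, 0, 0], "spin": 0},
  {"xyz": [0, 0, 0], "spin": 0},
], gripper=100)

```text
time: 45.85
tool_pos: [538.3, 227.5, 128.3]
tcp_rot: [3.141, 0.0, 0.048]
contact_force: [0.3, -0.1, -0.0]
grip_width: 91.8
finger_force: 0.0
```

Call:
jog_arm([
  {"xyz": [0, 0, -0.1], "spin": 0},
  {"xyz": [0, 0, -0.3], "spin": 0},
  {"xyz": [0, 0, -0.5], "spin": 0},
  {"xyz": [0, 0, -0.5], "spin": 0},
  {"xyz": [0, 0, -0.5], "spin": 0},
  {"xyz": [0, 0, -0.1], "spin": 0},
  {"xyz": [0, 0, 0], "spin": 0},
  {"xyz": [0, 0, 0], "spin": 0},
  {"xyz": [0, 0, 0], "spin": 0},
  {"xyz": [0, 0, 0], "spin": 0},
])

```text
time: 47.1
tool_pos: [538.2, 227.5, 287.5]
tcp_rot: [3.141, 0.001, 0.048]
contact_force: [-0.0, 0.9, -0.1]
grip_width: 91.6
finger_force: 0.0
```

Run:
```python
from h import *
wl('y',116,'w5.png')
go(632,-318,160,.83);wl('r',19,cam='top')
```

```text
[[549.0, 244.0, 49.0, 302.0, 174.0], [549.0, 235.0, 57.0, 310.0, 174.0], [551.0, 219.0, 96.0, 325.0, 174.0], [527.0, 238.0, 131.0, 307.0, 195.0], [531.0, 221.0, 47.0, 322.0, 192.0], [504.0, 238.0, 149.0, 306.0, 215.0], [506.0, 215.0, 105.0, 327.0, 214.0]]
mean [528.5 229. ] ang -0.001 sd [11.3 20.5] rect 533.5 228.6 73 37
t47.1 tcp [538.2 227.5 287.7] yaw 0.048 rp [3.141e+00 1.000e-03] F [0.1 0.2 0.1] w 91.9
 spin -7.82 xyz [-4.24   5.467  1.597]
[[633.0, -318.0, 67.0, 402.0, 192.0]]
mean [ 632.6 -318. ] ang 0.796 sd [ 4.1 13.4] rect 632.9 -318.3 48 15
```

View pics/w5.png

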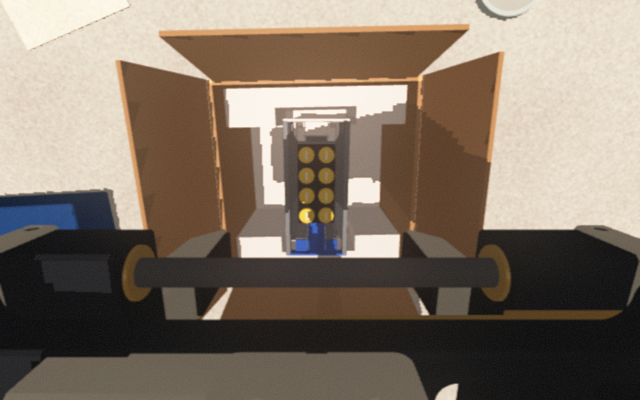

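Call:
jog_arm([
  {"xyz": [0.08, 0.62, 0], "spin": 0},
  {"xyz": [0.08, 0.62, 0], "spin": 0},
  {"xyz": [0.08, 0.62, 0], "spin": 0},
  {"xyz": [0.08, 0.62, 0], "spin": 0},
  {"xyz": [0.08, 0.62, 0], "spin": 0},
  {"xyz": [0.08, 0.62, 0], "spin": 0},
  {"xyz": [0.08, 0.62, 0], "spin": 0},
  {"xyz": [0.08, 0.62, 0], "spin": 0},
  {"xyz": [0.08, 0.62, 0], "spin": 0},
  {"xyz": [0.08, 0.62, 0], "spin": 0},
], gripper=45)

```text
time: 48.45
tool_pos: [626.1, -266.5, 288.2]
tcp_rot: [3.142, -0.0, 0.048]
contact_force: [-0.6, -0.1, -0.2]
grip_width: 40.9
finger_force: 0.0
```

Call:
jog_arm([
  {"xyz": [0.05, 0.62, 0], "spin": 0},
  {"xyz": [0, 0.05, 0], "spin": -0.5},
  {"xyz": [0, 0, 0], "spin": -0.9},
  {"xyz": [0, 0, 0], "spin": -0.9},
  {"xyz": [0, 0, 0], "spin": -0.9},
  {"xyz": [0, 0, 0], "spin": -0.9},
  {"xyz": [0, 0, 0], "spin": -0.9},
  {"xyz": [0, 0, 0], "spin": -0.9},
  {"xyz": [0, 0, 0], "spin": -0.9},
  {"xyz": [0, 0, 0], "spin": -0.9},
])

```text
time: 49.7
tool_pos: [632.5, -318.2, 288.1]
tcp_rot: [-3.141, 0.0, 0.821]
contact_force: [-0.0, -0.1, 0.4]
grip_width: 41.2
finger_force: 0.0
```

Run:
```python
from h import *
wl('r',19,'w6.png')
go(632.7,-318,5,.81)
im=cv2.imread('pics/top0.png'); h=cv2.cvtColor(im,cv2.COLOR_BGR2HSV); m=cv2.inRange(h,(100,120,50),(125,255,255))[170:205,445:485]; v,u=np.nonzero(m)
print('cap',ray('top',u.mean()+445,v.mean()+170,148).round())
```

```text
[[634.0, -318.0, 356.0, 318.0, 171.0]]
mean [ 634.4 -318.6] ang 0.818 sd [ 3.9 14.2] rect 634.3 -318.7 48 12
t49.8 tcp [ 632.5 -318.2  288.1] yaw 0.824 rp [-3.141  0.   ] F [-0.2  0.4  1. ] w 41.6
 spin 0.14 xyz [0.004 0.    3.538]
cap [ 608. -472.  148.]
```

View pics/w6.png

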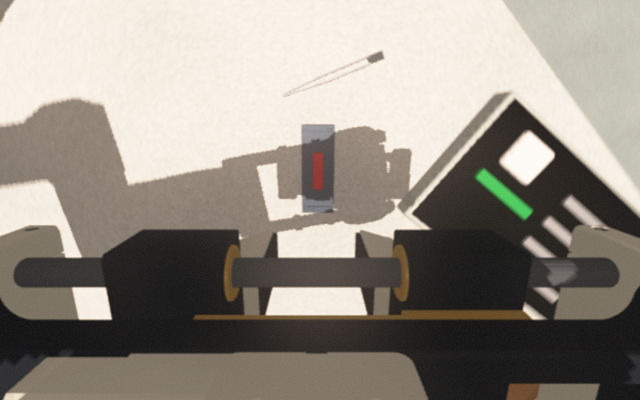

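Call:
jog_arm([
  {"xyz": [0.01, 0.02, 0.4], "spin": 0},
  {"xyz": [0, 0, 0.6], "spin": 0},
  {"xyz": [0, 0, 0.6], "spin": 0},
  {"xyz": [0, 0, 0.6], "spin": 0},
  {"xyz": [0, 0, 0.6], "spin": 0},
  {"xyz": [0, 0, 0.4], "spin": 0},
  {"xyz": [0, 0, 0.2], "spin": 0},
  {"xyz": [0, 0, 0.12], "spin": 0},
  {"xyz": [0, 0, 0], "spin": 0},
  {"xyz": [0, 0, 0], "spin": 0},
])

```text
time: 51.0
tool_pos: [635.0, -319.2, 8.3]
tcp_rot: [3.139, -0.0, 0.818]
contact_force: [-0.0, -0.1, 0.2]
grip_width: 41.2
finger_force: 0.0
```

Call:
jog_arm([
  {"xyz": [0, 0, 0], "spin": 0},
  {"xyz": [0, 0, 0], "spin": 0},
  {"xyz": [0, 0, 0], "spin": 0},
  {"xyz": [0, 0, 0], "spin": 0},
  {"xyz": [0, 0, 0], "spin": 0},
  {"xyz": [0, 0, 0], "spin": 0},
  {"xyz": [0, 0, 0], "spin": 0},
  {"xyz": [0, 0, 0], "spin": 0},
  {"xyz": [0, 0, 0], "spin": 0},
  {"xyz": [0, 0, 0], "spin": 0},
], gripper=0)

```text
time: 52.25
tool_pos: [634.3, -318.8, 6.9]
tcp_rot: [3.141, 0.0, 0.818]
contact_force: [-1.5, -0.7, 4.0]
grip_width: 13.9
finger_force: 30.0
```

Call:
jog_arm([
  {"xyz": [0, 0, -0.1], "spin": 0},
  {"xyz": [0, 0, -0.4], "spin": 0},
  {"xyz": [0, 0, -0.6], "spin": 0},
  {"xyz": [0, 0, -0.6], "spin": 0.96},
  {"xyz": [0, 0, -0.6], "spin": 0.96},
  {"xyz": [0, 0, -0.6], "spin": 0.96},
  {"xyz": [0, 0, -0.6], "spin": 0.96},
  {"xyz": [0, 0, 0], "spin": 0.96},
  {"xyz": [0, 0, 0], "spin": 0.96},
  {"xyz": [0, 0, 0], "spin": 0.96},
])

```text
time: 53.5
tool_pos: [634.0, -318.6, 286.7]
tcp_rot: [-3.141, 0.0, 0.143]
contact_force: [0.2, 0.2, -1.5]
grip_width: 13.9
finger_force: 30.0
```

Run:
```python
from h import *
go(538,227.5,280,.048)
```

```text
t53.5 tcp [ 634.  -318.6  286.7] yaw 0.143 rp [-3.141  0.   ] F [ 0.2  0.2 -1.5] w 13.9
 spin 0.95 xyz [-0.872 -6.876  0.083]
```

Call:
jog_arm([
  {"xyz": [0, 0, 0], "spin": 0.95},
  {"xyz": [-0.08, -0.6, 0], "spin": 0},
  {"xyz": [-0.08, -0.6, 0], "spin": 0},
  {"xyz": [-0.08, -0.6, 0], "spin": 0},
  {"xyz": [-0.08, -0.6, 0], "spin": 0},
  {"xyz": [-0.08, -0.6, 0], "spin": 0},
  {"xyz": [-0.08, -0.6, 0], "spin": 0},
  {"xyz": [-0.08, -0.6, 0], "spin": 0},
  {"xyz": [-0.08, -0.6, 0], "spin": 0},
  {"xyz": [-0.08, -0.6, 0], "spin": 0},
])

```text
time: 54.75
tool_pos: [554.1, 111.3, 286.8]
tcp_rot: [3.142, 0.0, 0.051]
contact_force: [0.6, 0.5, 0.2]
grip_width: 13.9
finger_force: 30.0
```

Call:
jog_arm([
  {"xyz": [-0.08, -0.6, 0], "spin": 0},
  {"xyz": [-0.08, -0.6, 0], "spin": 0},
  {"xyz": [0, -0.28, 0], "spin": 0},
  {"xyz": [0, 0, 0], "spin": 0},
  {"xyz": [0, 0, 0], "spin": 0},
  {"xyz": [0, 0, 0], "spin": 0},
  {"xyz": [0, 0, 0], "spin": 0},
  {"xyz": [0, 0, 0], "spin": 0},
  {"xyz": [0, 0, 0], "spin": 0},
  {"xyz": [0, 0, 0], "spin": 0},
])

```text
time: 56.0
tool_pos: [536.0, 227.4, 286.7]
tcp_rot: [3.141, 0.0, 0.051]
contact_force: [-0.7, -0.1, -0.2]
grip_width: 13.8
finger_force: 30.0
```

Run:
```python
from h import *
go(538,227.5,142,.048); o=bot.get_obs()
C=cal('wrist'); im=bot.capture('wrist'); cv2.imwrite('pics/w7.png',im)
```

```text
t56.0 tcp [536.  227.4 286.7] yaw 0.051 rp [3.141 0.   ] F [-0.7 -0.1 -0.2] w 13.8
 spin 0.03 xyz [ 0.026 -0.     1.808]
```

View pics/w7.png

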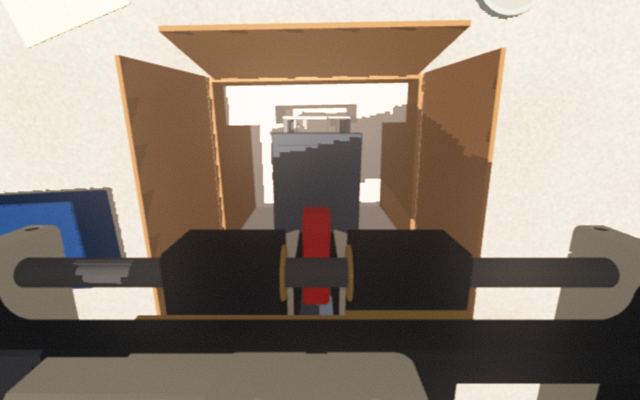

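Run:
```python
from h import *
C=cal('wrist')
for u,v,z in ((272,134,283),(362,133,283),(283,118,138),(350,118,138),(284,119,138)): print(u,v,ray('wrist',u,v,z,C).round(1))
```

```text
272 134 [595.2 253.6 283. ]
362 133 [598.  208.4 283. ]
283 118 [603.5 262.9 138. ]
350 118 [606.7 199.9 138. ]
284 119 [602.6 262.  138. ]
```

Call:
jog_arm([
  {"xyz": [0.025, -0.005, 0.2], "spin": 0},
  {"xyz": [0, 0, 0.4], "spin": 0},
  {"xyz": [0, 0, 0.4], "spin": 0},
  {"xyz": [0, 0, 0.4], "spin": 0},
  {"xyz": [0, 0, 0.2], "spin": 0},
  {"xyz": [0, 0, 0.1], "spin": 0},
  {"xyz": [0, 0, 0.06], "spin": 0},
  {"xyz": [0, 0, 0.02], "spin": 0},
  {"xyz": [0, 0, 0], "spin": 0},
  {"xyz": [0, 0, 0], "spin": 0},
])

```text
time: 57.3
tool_pos: [538.2, 228.0, 144.8]
tcp_rot: [-3.141, -0.001, 0.051]
contact_force: [-0.8, 0.5, 0.0]
grip_width: 13.6
finger_force: 30.0
```

Call:
jog_arm([
  {"xyz": [0, 0, 0.02], "spin": 0},
  {"xyz": [0, 0, 0.02], "spin": 0},
  {"xyz": [0, 0, 0], "spin": 0},
  {"xyz": [0, 0, 0], "spin": 0},
  {"xyz": [0, 0, 0], "spin": 0},
  {"xyz": [0, 0, 0], "spin": 0},
  {"xyz": [0, 0, 0], "spin": 0},
  {"xyz": [0, 0, 0], "spin": 0},
  {"xyz": [0, 0, 0], "spin": 0},
  {"xyz": [0, 0, 0], "spin": 0},
])

```text
time: 58.55
tool_pos: [537.9, 227.9, 141.1]
tcp_rot: [3.141, 0.0, 0.051]
contact_force: [-0.5, 0.6, -0.9]
grip_width: 13.7
finger_force: 30.0
```

Call:
jog_arm([
  {"xyz": [0, 0, 0], "spin": 0},
  {"xyz": [0, 0, 0], "spin": 0},
  {"xyz": [0, 0, 0], "spin": 0},
  {"xyz": [0, 0, 0], "spin": 0},
  {"xyz": [0, 0, 0], "spin": 0},
  {"xyz": [0, 0, 0], "spin": 0},
  {"xyz": [0, 0, 0], "spin": 0},
  {"xyz": [0, 0, 0], "spin": 0},
  {"xyz": [0, 0, 0], "spin": 0},
  {"xyz": [0, 0, 0], "spin": 0},
], gripper=45)

```text
time: 59.8
tool_pos: [537.9, 227.9, 141.1]
tcp_rot: [3.142, -0.0, 0.051]
contact_force: [-0.2, 0.4, 0.2]
grip_width: 41.6
finger_force: 0.0
```

Call:
jog_arm([
  {"xyz": [0, 0, -0.1], "spin": 0},
  {"xyz": [0, 0, -0.3], "spin": 0},
  {"xyz": [0, 0, -0.5], "spin": 0},
  {"xyz": [0, 0, -0.5], "spin": 0},
  {"xyz": [0, 0, -0.4], "spin": 0},
  {"xyz": [0, 0, 0], "spin": 0},
  {"xyz": [0, 0, 0], "spin": 0},
  {"xyz": [0, 0, 0], "spin": 0},
  {"xyz": [0, 0, 0], "spin": 0},
  {"xyz": [0, 0, 0], "spin": 0},
])

```text
time: 61.05
tool_pos: [537.8, 227.9, 284.6]
tcp_rot: [3.141, 0.001, 0.051]
contact_force: [-0.3, -0.2, 0.5]
grip_width: 41.6
finger_force: 0.0
```

Run:
```python
from h import *
wl('r',152,'w8.png')
go(541,227,260,.051)
im=bot.capture('wrist'); 
t=bot.capture('top')[150:290,140:290]; a=cv2.resize(im[0:240,100:540],(400,218)); b=cv2.resize(t,None,fx=2.6,fy=2.6,interpolation=cv2.INTER_CUBIC)
out=np.zeros((364,800,3),np.uint8); out[:218,:400]=a; out[:364,400:790]=b; cv2.imwrite('pics/m8.png',out)
```

```text
[[538.0, 229.0, 777.0, 316.0, 193.0]]
mean [538.  228.9] ang 0.048 sd [ 4.  14.7] rect 537.6 228.8 51 14
t61.1 tcp [537.9 227.9 284.7] yaw 0.051 rp [3.141e+00 1.000e-03] F [-0.3  0.6  0.4] w 41.5
 spin -0.0 xyz [0.038 0.013 0.309]
```

View pics/m8.png

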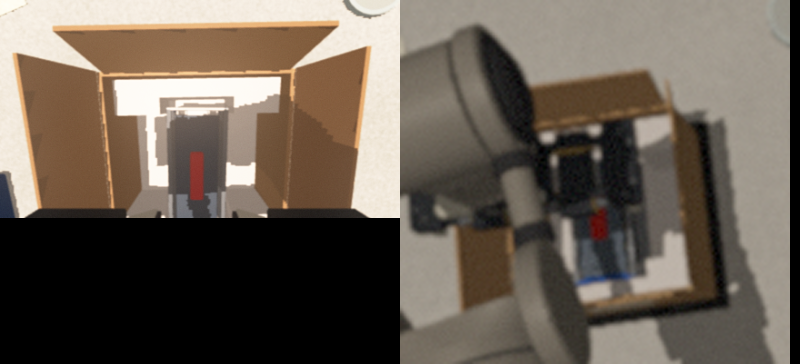

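Run:
```python
from h import *
from scipy.optimize import brentq
C=cal('wrist'); ctr=np.array([541,227.]); y=.05; X=np.array([np.cos(y),np.sin(y)]); Y=np.array([-np.sin(y),np.cos(y)])
def cf(p): d=p[:2]-ctr; return d@X,d@Y
def ang(u,v,ax,sgn,off,zh):
    g=lambda t:(lambda z:sgn*cf(ray('wrist',u,v,z,C))[ax]-(off-92*np.cos(t)))(zh+92*np.sin(t))
    ts=np.linspace(1.2,3.1,100); gs=[g(t) for t in ts]
    print([round(brentq(g,a,b),2) for a,b,p,q in zip(ts,ts[1:],gs,gs[1:]) if p*q<0])
    for t in (1.6,2,2.4): print('  ',t,round(g(t),1))
ang(316,29,0,1,98,161.5)
ang(117,60,1,1,92,165)
ang(505,53,1,-1,92,165)
go(541-134,227-6.7,290,.05)
```

```text
[1.73]
   1.6 11.6
   2 -21.8
   2.4 -46.0
[1.79]
   1.6 16.3
   2 -14.4
   2.4 -31.4
[1.67]
   1.6 6.1
   2 -24.9
   2.4 -42.6
t61.2 tcp [537.9 227.9 284.9] yaw 0.051 rp [3.141 0.   ] F [ 0.8 -1.1 -0.9] w 41.3
 spin 0.01 xyz [-1.639  0.013 -0.063]
```

Call:
jog_arm([
  {"xyz": [-0.2, 0, 0], "spin": 0},
  {"xyz": [-0.4, 0, 0], "spin": 0},
  {"xyz": [-0.4, 0, 0], "spin": 0},
  {"xyz": [-0.4, 0, 0], "spin": 0},
  {"xyz": [-0.24, 0, 0], "spin": 0},
  {"xyz": [0, 0, 0], "spin": 0},
  {"xyz": [0, 0, 0.3], "spin": 0},
  {"xyz": [0, 0, 0.4], "spin": 0},
  {"xyz": [0, 0, 0.36], "spin": 0},
  {"xyz": [0, 0, 0], "spin": 0},
], gripper=0)

```text
time: 62.45
tool_pos: [406.6, 220.8, 198.6]
tcp_rot: [3.14, 0.004, 0.05]
contact_force: [0.4, -0.1, 0.0]
grip_width: 0.6
finger_force: 0.0
```

Call:
jog_arm([
  {"xyz": [0.05, 0, 0], "spin": 0},
  {"xyz": [0.1, 0, 0], "spin": 0},
  {"xyz": [0.1, 0, 0], "spin": 0},
  {"xyz": [0.1, 0, 0], "spin": 0},
  {"xyz": [0.1, 0, 0], "spin": 0},
  {"xyz": [0.1, 0, 0], "spin": 0},
  {"xyz": [0.1, 0, 0], "spin": 0},
  {"xyz": [0.1, 0, 0], "spin": 0},
  {"xyz": [0.1, 0, 0], "spin": 0},
  {"xyz": [0.05, 0, 0], "spin": 0},
])

```text
time: 63.7
tool_pos: [479.4, 224.9, 200.3]
tcp_rot: [3.142, -0.0, 0.051]
contact_force: [-0.7, 0.6, 0.3]
grip_width: 0.8
finger_force: 0.2
```

Call:
jog_arm([
  {"xyz": [0.05, 0, 0.05], "spin": 0},
  {"xyz": [0.05, 0, 0.06], "spin": 0},
  {"xyz": [0.05, 0, 0.07], "spin": 0},
  {"xyz": [0.05, 0, 0.07], "spin": 0},
  {"xyz": [0.05, 0, 0.07], "spin": 0},
  {"xyz": [0.03, 0, 0.07], "spin": 0},
  {"xyz": [0, 0, 0.04], "spin": 0},
  {"xyz": [0, 0, 0], "spin": 0},
  {"xyz": [0, 0, 0], "spin": 0},
  {"xyz": [0, 0, 0], "spin": 0},
])

```text
time: 64.95
tool_pos: [501.2, 226.1, 166.1]
tcp_rot: [3.142, -0.0, 0.051]
contact_force: [-0.1, -0.2, -0.6]
grip_width: 0.5
finger_force: 0.0
```

Run:
```python
from h import *
go(501,225,164.5,.05)
# near/far flap visible? brown area mask in top view saved
cv2.imwrite('pics/t9.png',bot.capture('top')); cv2.imwrite('pics/s9.png',bot.capture('side'))
```

```text
t65.0 tcp [501.2 226.1 166.1] yaw 0.051 rp [ 3.142 -0.   ] F [-0.1 -0.2 -0.6] w 0.5
 spin 0.01 xyz [-0.003  0.013  0.02 ]
```

Call:
jog_arm([
  {"xyz": [0, 0, 0.02], "spin": 0},
  {"xyz": [0, 0, 0], "spin": 0},
  {"xyz": [0, 0, 0], "spin": 0},
  {"xyz": [0, 0, -0.1], "spin": 0},
  {"xyz": [0, 0, -0.4], "spin": 0},
  {"xyz": [0, 0, -0.5], "spin": 0},
  {"xyz": [0, 0, -0.5], "spin": 0},
  {"xyz": [0, 0, 0], "spin": 0},
  {"xyz": [0.2, 0, 0], "spin": 0},
  {"xyz": [0.4, 0, 0], "spin": 0},
])

```text
time: 66.3
tool_pos: [548.8, 228.6, 284.4]
tcp_rot: [3.141, 0.0, 0.051]
contact_force: [0.6, 0.1, 0.5]
grip_width: 0.4
finger_force: 0.0
```

Run:
```python
from h import *
a=cal('wrist'); im=bot.capture('wrist'); cv2.imwrite('pics/w10.png',im)
# near flap shut check in top view: brown fraction over near interior (carton x -90..-20) at z163
t=bot.capture('top'); old=cv2.imread('pics/top0.png'); y=.05
for nm,I in (('old',old),('now',t)):
    L=[]
    for x in (-85,-60,-35):
        for yy in (-60,-30,0,30,60):
            u,v=proj('top',(541+x*np.cos(y)-yy*np.sin(y),227+x*np.sin(y)+yy*np.cos(y),163)); L.append(I[int(round(v)),int(round(u))].tolist())
    print(nm,L)
go(684,234,285,.05)
```

```text
old [[162, 173, 183], [161, 171, 181], [161, 171, 182], [161, 171, 180], [160, 169, 180], [160, 170, 181], [161, 171, 181], [159, 170, 179], [158, 168, 178], [99, 111, 122], [162, 172, 181], [160, 169, 179], [162, 171, 182], [159, 170, 180], [27, 49, 65]]
now [[88, 128, 161], [91, 132, 164], [73, 112, 143], [47, 52, 56], [108, 120, 128], [88, 129, 162], [86, 125, 160], [42, 63, 84], [47, 53, 58], [89, 99, 107], [88, 127, 161], [89, 127, 160], [37, 58, 80], [70, 106, 136], [67, 74, 81]]
t66.4 tcp [550.7 228.1 282.8] yaw 0.050 rp [3.141e+00 1.000e-03] F [-0.4  0.7 -0.7] w 0.7
 spin -0.0 xyz [ 1.667  0.009 -0.027]
```

Call:
jog_arm([
  {"xyz": [0.2, 0, -0.03], "spin": 0},
  {"xyz": [0.5, 0, 0], "spin": 0},
  {"xyz": [0.5, 0, 0], "spin": 0},
  {"xyz": [0.47, 0, 0], "spin": 0},
  {"xyz": [0, 0, 0], "spin": 0},
  {"xyz": [0, 0, 0.3], "spin": 0},
  {"xyz": [0, 0, 0.4], "spin": 0},
  {"xyz": [0, 0, 0.36], "spin": 0},
  {"xyz": [0, 0, 0], "spin": 0},
  {"xyz": [0, 0, 0], "spin": 0},
])

```text
time: 67.65
tool_pos: [682.4, 235.6, 203.9]
tcp_rot: [-3.141, -0.002, 0.051]
contact_force: [-0.1, -0.7, 0.5]
grip_width: 0.8
finger_force: 0.0
```

Call:
jog_arm([
  {"xyz": [-0.1, 0, 0], "spin": 0},
  {"xyz": [-0.1, 0, 0], "spin": 0},
  {"xyz": [-0.1, 0, 0], "spin": 0},
  {"xyz": [-0.1, 0, 0], "spin": 0},
  {"xyz": [-0.1, 0, 0], "spin": 0},
  {"xyz": [-0.1, 0, 0], "spin": 0},
  {"xyz": [-0.1, 0, 0], "spin": 0},
  {"xyz": [-0.1, 0, 0], "spin": 0},
  {"xyz": [-0.1, 0, 0], "spin": 0},
  {"xyz": [-0.1, 0, 0], "spin": 0},
])

```text
time: 68.9
tool_pos: [602.1, 231.2, 201.9]
tcp_rot: [3.142, 0.0, 0.051]
contact_force: [0.8, -0.7, 0.2]
grip_width: 0.4
finger_force: 0.2
```

Call:
jog_arm([
  {"xyz": [-0.05, 0, 0.05], "spin": 0},
  {"xyz": [-0.05, 0, 0.06], "spin": 0},
  {"xyz": [-0.05, 0, 0.07], "spin": 0},
  {"xyz": [-0.05, 0, 0.07], "spin": 0},
  {"xyz": [-0.05, 0, 0.07], "spin": 0},
  {"xyz": [-0.03, 0, 0.07], "spin": 0},
  {"xyz": [0, 0, 0.04], "spin": 0},
  {"xyz": [0, 0, 0], "spin": 0},
  {"xyz": [0, 0, 0], "spin": 0},
  {"xyz": [0, 0, 0], "spin": 0},
])

```text
time: 70.15
tool_pos: [580.4, 230.1, 167.6]
tcp_rot: [-3.142, -0.0, 0.051]
contact_force: [-1.0, -0.4, 0.4]
grip_width: 0.4
finger_force: 0.0
```

Run:
```python
from h import *
go(581,229,164.5,.05)
```

```text
t70.2 tcp [580.4 230.1 167.6] yaw 0.051 rp [-3.142 -0.   ] F [-1.  -0.4  0.4] w 0.4
 spin 0.01 xyz [0.006 0.014 0.039]
```

Call:
jog_arm([
  {"xyz": [0, 0, 0.035], "spin": 0},
  {"xyz": [0, 0, 0], "spin": 0},
  {"xyz": [0, 0, 0], "spin": 0},
  {"xyz": [0, 0, -0.1], "spin": 0},
  {"xyz": [0, 0, -0.4], "spin": 0},
  {"xyz": [0, 0, -0.5], "spin": 0},
  {"xyz": [0, 0, -0.5], "spin": 0},
  {"xyz": [0, 0, 0], "spin": 0},
  {"xyz": [-0.3, 0.3, 0], "spin": 0},
  {"xyz": [-0.15, 0.6, 0], "spin": 0},
])

```text
time: 71.4
tool_pos: [546.7, 156.7, 283.9]
tcp_rot: [-3.142, 0.001, 0.054]
contact_force: [0.2, -0.0, 0.5]
grip_width: 0.3
finger_force: 0.0
```

Call:
jog_arm([
  {"xyz": [0, 0.6, 0], "spin": 0},
  {"xyz": [0, 0.3, 0], "spin": 0},
  {"xyz": [0, 0, 0], "spin": 0},
  {"xyz": [0, 0, 0], "spin": 0},
  {"xyz": [0, 0, 0], "spin": 0},
  {"xyz": [0, 0, 0], "spin": 0},
  {"xyz": [0, 0, 0], "spin": 0},
  {"xyz": [0, 0, 0], "spin": 0},
  {"xyz": [0, 0, 0], "spin": 0},
  {"xyz": [0, 0, 0], "spin": 0},
])

```text
time: 72.65
tool_pos: [551.6, 84.4, 284.7]
tcp_rot: [3.141, 0.0, 0.051]
contact_force: [-0.3, -0.4, 0.8]
grip_width: 0.7
finger_force: 0.0
```

Run:
```python
from h import *
t=bot.capture('top'); y=.05
cv2.imwrite('pics/t11.png',t)
for x in (-85,-50,-15,15,50,85):
    L=[]
    for yy in (-70,-35,0,35,70):
        u,v=proj('top',(541+x*np.cos(y)-yy*np.sin(y),227+x*np.sin(y)+yy*np.cos(y),163)); L.append(t[int(round(v)),int(round(u))].tolist())
    print(x,L)
go(548,87,285,.05)
```

```text
-85 [[94, 117, 141], [88, 116, 141], [94, 114, 130], [92, 103, 111], [87, 102, 116]]
-50 [[88, 127, 160], [86, 124, 158], [87, 123, 158], [50, 56, 60], [88, 123, 157]]
-15 [[35, 61, 80], [83, 123, 156], [83, 122, 155], [63, 70, 75], [83, 121, 156]]
15 [[43, 41, 43], [50, 55, 63], [43, 40, 40], [97, 110, 117], [82, 118, 153]]
50 [[54, 57, 61], [71, 83, 89], [46, 45, 45], [39, 41, 44], [77, 117, 152]]
85 [[84, 95, 103], [85, 94, 103], [80, 91, 100], [86, 96, 104], [82, 120, 153]]
t72.7 tcp [551.6  84.4 284.7] yaw 0.051 rp [3.141 0.   ] F [ 0.  -0.4  0.2] w 0.7
 spin 0.01 xyz [-0.044 -0.035 -0.004]
```

Call:
jog_arm([
  {"xyz": [0, 0, 0.3], "spin": 0},
  {"xyz": [0, 0, 0.4], "spin": 0},
  {"xyz": [0, 0, 0.32], "spin": 0},
  {"xyz": [0, 0, 0], "spin": 0},
  {"xyz": [0, 0, 0], "spin": 0},
  {"xyz": [0, -0.1, 0], "spin": 0},
  {"xyz": [0, -0.1, 0], "spin": 0},
  {"xyz": [0, -0.1, 0], "spin": 0},
  {"xyz": [0, -0.1, 0], "spin": 0},
  {"xyz": [0, -0.1, 0], "spin": 0},
])

```text
time: 73.95
tool_pos: [549.5, 124.9, 203.0]
tcp_rot: [3.141, 0.0, 0.051]
contact_force: [0.4, -0.6, -0.1]
grip_width: 0.7
finger_force: 0.3
```

Call:
jog_arm([
  {"xyz": [0, -0.1, 0], "spin": 0},
  {"xyz": [0, -0.1, 0], "spin": 0},
  {"xyz": [0, -0.1, 0], "spin": 0},
  {"xyz": [0, -0.1, 0], "spin": 0},
  {"xyz": [0, -0.06, 0], "spin": 0},
  {"xyz": [0, -0.05, 0.06], "spin": 0},
  {"xyz": [0, -0.05, 0.06], "spin": 0},
  {"xyz": [0, -0.05, 0.06], "spin": 0},
  {"xyz": [0, -0.05, 0.06], "spin": 0},
  {"xyz": [0, -0.05, 0.06], "spin": 0},
])

```text
time: 75.2
tool_pos: [546.6, 181.3, 178.7]
tcp_rot: [3.141, 0.0, 0.051]
contact_force: [0.2, -0.4, -0.2]
grip_width: 0.2
finger_force: 0.2
```

Call:
jog_arm([
  {"xyz": [0, -0.03, 0.06], "spin": 0},
  {"xyz": [0, 0, 0.05], "spin": 0},
  {"xyz": [0, 0, 0.02], "spin": 0},
  {"xyz": [0, 0, 0], "spin": 0},
  {"xyz": [0, 0, 0], "spin": 0},
  {"xyz": [0, 0, 0], "spin": 0},
  {"xyz": [0, 0, 0], "spin": 0},
  {"xyz": [0, 0, 0], "spin": 0},
  {"xyz": [0, 0, 0], "spin": 0},
  {"xyz": [0, 0, 0], "spin": 0},
])

```text
time: 76.45
tool_pos: [546.6, 183.5, 168.7]
tcp_rot: [3.142, -0.0, 0.051]
contact_force: [1.0, 0.3, -0.1]
grip_width: 0.7
finger_force: 0.0
```

Run:
```python
from h import *
go(545,185,168,.05)
```

```text
t76.5 tcp [546.6 183.5 168.7] yaw 0.051 rp [ 3.142 -0.   ] F [ 1.   0.3 -0.1] w 0.7
 spin 0.01 xyz [-0.019 -0.02   0.009]
```

Call:
jog_arm([
  {"xyz": [0, 0, 0.015], "spin": 0},
  {"xyz": [0, 0, 0], "spin": 0},
  {"xyz": [0, 0, -0.1], "spin": 0},
  {"xyz": [0, 0, -0.4], "spin": 0},
  {"xyz": [0, 0, -0.5], "spin": 0},
  {"xyz": [0, 0, -0.5], "spin": 0},
  {"xyz": [0, 0, 0], "spin": 0},
  {"xyz": [-0.05, -0.3, 0], "spin": 0},
  {"xyz": [0, -0.55, 0], "spin": 0},
  {"xyz": [0, -0.55, 0], "spin": 0},
])

```text
time: 77.7
tool_pos: [536.6, 295.9, 287.0]
tcp_rot: [3.141, 0.001, 0.05]
contact_force: [2.0, -0.3, 0.5]
grip_width: 0.7
finger_force: 0.0
```

Call:
jog_arm([
  {"xyz": [0, -0.55, 0], "spin": 0},
  {"xyz": [0, -0.5, 0], "spin": 0},
  {"xyz": [0, 0, 0], "spin": 0},
  {"xyz": [0, 0, 0], "spin": 0},
  {"xyz": [0, 0, 0], "spin": 0},
  {"xyz": [0, 0, 0], "spin": 0},
  {"xyz": [0, 0, 0], "spin": 0},
  {"xyz": [0, 0, 0], "spin": 0},
  {"xyz": [0, 0, 0], "spin": 0},
  {"xyz": [0, 0, 0], "spin": 0},
])

```text
time: 78.95
tool_pos: [532.6, 379.1, 287.4]
tcp_rot: [3.141, 0.0, 0.051]
contact_force: [-0.4, 0.4, 0.1]
grip_width: 0.2
finger_force: 0.0
```

Run:
```python
from h import *
go(533,380,203,.05)
```

```text
t79.0 tcp [532.6 379.1 287.4] yaw 0.051 rp [3.141 0.   ] F [-0.4  0.4  0.1] w 0.2
 spin 0.01 xyz [ 0.005 -0.012  1.056]
```

Call:
jog_arm([
  {"xyz": [0, 0, 0.3], "spin": 0},
  {"xyz": [0, 0, 0.4], "spin": 0},
  {"xyz": [0, 0, 0.35], "spin": 0},
  {"xyz": [0, 0, 0], "spin": 0},
  {"xyz": [0, 0.1, 0], "spin": 0},
  {"xyz": [0, 0.1, 0], "spin": 0},
  {"xyz": [0, 0.1, 0], "spin": 0},
  {"xyz": [0, 0.1, 0], "spin": 0},
  {"xyz": [0, 0.1, 0], "spin": 0},
  {"xyz": [0, 0.1, 0], "spin": 0},
])

```text
time: 80.2
tool_pos: [535.2, 330.5, 203.5]
tcp_rot: [-3.142, -0.0, 0.051]
contact_force: [0.8, 0.7, 0.1]
grip_width: 0.4
finger_force: 0.3
```

Call:
jog_arm([
  {"xyz": [0, 0.1, 0], "spin": 0},
  {"xyz": [0, 0.1, 0], "spin": 0},
  {"xyz": [0, 0.1, 0], "spin": 0},
  {"xyz": [0, 0.1, 0], "spin": 0},
  {"xyz": [0, 0.07, 0], "spin": 0},
  {"xyz": [0, 0.05, 0.06], "spin": 0},
  {"xyz": [0, 0.05, 0.06], "spin": 0},
  {"xyz": [0, 0.05, 0.06], "spin": 0},
  {"xyz": [0, 0.05, 0.06], "spin": 0},
  {"xyz": [0, 0.05, 0.06], "spin": 0},
])

```text
time: 81.45
tool_pos: [537.9, 273.4, 179.0]
tcp_rot: [3.141, 0.0, 0.051]
contact_force: [0.1, -0.3, 1.2]
grip_width: 0.2
finger_force: 0.2
```

Call:
jog_arm([
  {"xyz": [0, 0.03, 0.06], "spin": 0},
  {"xyz": [0, 0, 0.05], "spin": 0},
  {"xyz": [0, 0, 0.02], "spin": 0},
  {"xyz": [0, 0, 0.01], "spin": 0},
  {"xyz": [0, 0, 0], "spin": 0},
  {"xyz": [0, 0, 0], "spin": 0},
  {"xyz": [0, 0, 0], "spin": 0},
  {"xyz": [0, 0, 0], "spin": 0},
  {"xyz": [0, 0, 0], "spin": 0},
  {"xyz": [0, 0, 0], "spin": 0},
])

```text
time: 82.7
tool_pos: [538.2, 271.2, 168.3]
tcp_rot: [3.142, -0.0, 0.051]
contact_force: [0.8, -0.2, -0.0]
grip_width: 0.5
finger_force: 0.0
```

Run:
```python
from h import *
go(539,271,168,.05)
```

```text
t82.7 tcp [538.2 271.2 168.3] yaw 0.051 rp [ 3.142 -0.   ] F [ 0.8 -0.2 -0. ] w 0.5
 spin 0.01 xyz [0.01  0.003 0.004]
```

Call:
jog_arm([
  {"xyz": [0, 0, 0.015], "spin": 0},
  {"xyz": [0, 0, 0], "spin": 0},
  {"xyz": [0, 0, -0.1], "spin": 0},
  {"xyz": [0, 0, -0.4], "spin": 0},
  {"xyz": [0, 0, -0.5], "spin": 0},
  {"xyz": [0, 0, -0.5], "spin": 0},
  {"xyz": [0, 0, 0], "spin": 0},
  {"xyz": [0, 0.4, 0], "spin": 0},
  {"xyz": [0, 0.6, 0], "spin": 0},
  {"xyz": [0, 0.6, 0], "spin": 0},
])

```text
time: 83.95
tool_pos: [544.1, 142.2, 286.4]
tcp_rot: [3.141, 0.001, 0.052]
contact_force: [-0.0, 0.5, -0.7]
grip_width: 0.1
finger_force: 0.0
```

Call:
jog_arm([
  {"xyz": [0, 0.6, 0], "spin": 0},
  {"xyz": [0, 0.6, 0], "spin": 0},
  {"xyz": [0, 0.6, 0], "spin": 0},
  {"xyz": [0, 0.6, 0], "spin": 0},
  {"xyz": [0, 0.6, 0], "spin": 0},
  {"xyz": [0, 0.4, 0], "spin": 0},
  {"xyz": [0, 0, 0], "spin": 0},
  {"xyz": [0, 0, 0], "spin": 0},
  {"xyz": [0, 0, 0], "spin": 0},
  {"xyz": [0, 0, 0], "spin": 0},
])

```text
time: 85.2
tool_pos: [558.5, -127.3, 287.2]
tcp_rot: [3.142, -0.0, 0.052]
contact_force: [0.7, 0.5, -0.9]
grip_width: 0.2
finger_force: 0.0
```

Run:
```python
from h import *
go(548,87,285,.05)
y=.05
def W(x,yy,z): return (541+x*np.cos(y)-yy*np.sin(y),227+x*np.sin(y)+yy*np.cos(y),z)
for cam in ('top','side'):
    t=bot.capture(cam); hsv=cv2.cvtColor(t,cv2.COLOR_BGR2HSV); m=cv2.inRange(hsv,(8,60,40),(22,255,255))
    uv=[proj(cam,W(x,yy,z)) for x in(-98,98) for yy in (-92,92) for z in((166,) if cam=='top' else (0,166))]; hull=cv2.convexHull(np.array(uv,np.float32)).astype(np.int32)
    k=np.zeros_like(m); cv2.fillConvexPoly(k,hull,255); near=cv2.dilate(k,np.ones((61,61)))
    out=m&near&~cv2.dilate(k,np.ones((7,7)))
    print(cam,'brown inside',round((m&k>0).sum()/(k>0).sum(),3),'outside px',(out>0).sum(),'bbox brown',cv2.boundingRect(m&near),'hull',cv2.boundingRect(hull))
    if cam=='top':
        for x in (-85,-50,0,50,85): print([t[tuple(int(round(a)) for a in proj(cam,W(x,yy,166.5))[::-1])].tolist() for yy in (-80,-45,-12,12,45,80)])
```

```text
t85.2 tcp [ 558.5 -127.3  287.2] yaw 0.052 rp [ 3.142 -0.   ] F [ 0.7  0.5 -0.9] w 0.2
 spin 0.02 xyz [ 0.003 -2.682  0.028]
top brown inside 0.989 outside px 465 bbox brown (177, 189, 85, 85) hull (177, 189, 75, 82)
[[89, 125, 158], [88, 126, 160], [86, 123, 157], [85, 124, 157], [81, 122, 155], [80, 120, 154]]
[[84, 123, 158], [88, 125, 158], [84, 124, 155], [78, 119, 153], [84, 121, 155], [78, 117, 151]]
[[83, 122, 155], [84, 122, 156], [80, 120, 154], [82, 119, 154], [79, 119, 153], [80, 117, 152]]
[[82, 120, 154], [81, 122, 153], [81, 121, 153], [79, 118, 152], [82, 119, 154], [80, 120, 152]]
[[82, 120, 153], [83, 121, 154], [82, 120, 152], [77, 117, 151], [78, 117, 151], [78, 117, 151]]
side brown inside 0.696 outside px 0 bbox brown (260, 132, 65, 70) hull (260, 129, 64, 73)
```

```bash
python3 -c "
from plant import bot
print(bot.close_job())"
```

```text
the job is handed in; nothing more can be done
None
```

I packed all three trays (orange, green, then yellow) in the carton as one alternating pile with the cover on top, folded the short-end flaps and then the long-side flaps flat, and handed the job in at about 85 s; the hand-in returned no verdict, but the last top and side images show the carton closed.

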